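# Put the jammed sleeve wrench and the flat spanner back on the tool stand

## Task

The seal change is finished, so put the two service tools away on the sloping tool stand. The sleeve wrench is jammed on the arbor of the steel block: work it off by twisting it back and forth while you ease it upward (a straight pull would lift the block, which must stay standing where it is), then hang it by its eye on the thick peg. Hang the flat spanner that lies on the bench by its eye on the thin peg, each tool pushed down its peg against the panel, and leave everything else on the bench as it is.

Things in the scene. Friction and masses are not known exactly. Their poses are not given: they have to be found in the camera images.
- arbor_block: heavy dark steel block, 130 x 100 x 24 mm, 1.3 kg, loose on the bench on four rubber feet, with an upright bright steel post (the arbor) in the middle. Origin: centre of its underside, on the post's axis; z up. The post is 27 mm thick up to a shoulder at z = 50 mm, on which the wrench's sleeve sits; above it a pin 15 mm thick reaches up through the sleeve
- arbor_top (a point): top of the arbor's pin, on its axis, 73.5 mm above the bench. Three sprung pads in the pin, 12.5 mm above the shoulder, grip the bore of the sleeve: straight up with 15 to 25 N, more than the block weighs, so the block would come up too; while the sleeve is being turned the upward grip falls to a few newtons. Turning it some 20 degrees for each mm of rise is enough. Free once raised 16 mm
- sleeve_wrench: steel wrench, 0.12 kg: a sleeve 30 mm across, 20 mm high, bore 18 mm, with a flat handle (6 mm thick, 16 wide, level with its underside) that ends in an eye. Grip the flat lugs on the sleeve's sides (20 mm long, 34 mm across), closing along y. Origin: sleeve axis, underside; x to the eye, z up. Starts on the arbor, eye pointing away from the robot within 45 degrees
- wrench_eye (a point): centre of the wrench's eye, 85 mm from the sleeve's axis along the handle and 3 mm above the underside; hole 17 mm, ring 28 mm outside, 6 mm thick
- flat_spanner: flat steel spanner lying flat on the bench, 117 mm long, 5 mm thick, 0.05 kg: a bar 13 mm wide with an open jaw 26 mm wide at the -x end and an eye at the +x end. Origin: middle of the bar, at the underside; x toward the eye, z up. Grip it across the bar, at or near the origin.
- spanner_eye (a point): centre of the spanner's eye, 44 mm from the origin along +x and 2.5 mm above the underside; hole 10.6 mm, ring 20 mm outside; too small for the thick peg
- tool_stand: grey metal stand, fixed: a perforated panel 300 mm wide faces the robot and slopes up and away from it at 55 degrees to the bench. Origin: on the bench under its foot; x away from the robot, in plan square to the panel, y left. Panel's lower edge at x = -50, z = 12 mm, upper edge at x = 56, z = 164 mm. A ring gauge hangs on a third peg at its right end
- peg_thick: the stand's thick free peg: round steel rod, 12 mm thick, 36 mm long, round end. Origin: its root on the panel's face, 135 mm above the bench; axes parallel to the stand's. It points up and toward the robot, 40 degrees from the vertical, along (-0.643, 0, 0.766) in this frame. Left or right one of the two free pegs, 95 mm apart
- peg_thin: the stand's thin free peg: the same, but 6.4 mm thick
- peg_thick_seat (a point): point on the thick peg's axis, 6 mm from its root: where the centre of an eye comes to lie when the tool hangs against the panel
- peg_thin_seat (a point): the same point of the thin peg
- peg_thick_tip (a point): round end of the thick peg, on its axis, 36 mm from the root
- peg_thin_tip (a point): round end of the thin peg, on its axis, 36 mm from the root
- parts_tray: shallow dark grey tray with small springs and seals, 100 x 150 x 18 mm, loose; to be left alone. Origin: centre of its underside
- grease_jar: small round screw jar, 40 mm across, 26 mm high, loose; to be left alone. Origin: centre of its underside
- petri_dish: round clear covered dish, 69 mm across, 16 mm high, loose; to be left alone. Origin: centre of its underside
- tweezers: steel tweezers lying flat, 121 x 15 x 9 mm, loose; to be left alone. Origin: centre of the underside
- nose_cone: light grey tapered pipette nose cone lying on its side, 86 x 18 x 19 mm, loose; to be left alone. Origin: centre of the underside
- tube_rack: orange rack of small tubes, 62 x 160 x 42 mm, loose; to be left alone. Origin: centre of its underside
Things that resemble listed ones, but are neither listed nor needed, are in the scene too. Several things look just like the flat_spanner: the one meant starts nearest to the robot's base.

How it is judged:
By the outcome, as a careful person would: the job done as asked, in the order asked, and still so for the second after the job is handed in, with the robot touching nothing.
It also fails if it takes over 72 s, if anything falls off the work surface, if the arm or the gripper's body presses on something with over 40 N, if the wrist force passes 120 N, or if a joint passes its speed limit or range.

## Robot

A 7-joint arm with a two-finger parallel gripper is mounted at the origin on a cart in front of the work surface, level with it; the furniture and walls round the work are solid. World frame = base frame: x ahead of the robot, y to its left, z up, the work surface at z = 0. Lengths are in m, angles in degrees, forces in N, time in s.
With the tool pointing down it reaches from about 0.425 to 0.875 m from the base axis. Payload 8.4 kg.
Tool frame: the origin (TCP) lies between the finger pads; the fingertips stand 11 mm ahead of it and the grasp point (between the pads) lies 8 mm behind it (robot.tip_extent is the distance from the TCP to the fingertips, in m); z points along the fingers, y is the line along which they close (so a half turn about z gives the same grasp; the last joint's range is limited). The gripper opens to 87 mm and grips with 3 to 60 N. Pads are 19 mm wide; open, the fingers measure 117 mm over their backs; the gripper's body (75 mm by 190 mm) begins 51 mm behind the grasp point.
Start: joints at [-75.585, 19.091, 2.286, 83.961, -0.768, 76.965, -3.352], TCP at [0.223, 0.61, 0.234] pointing down, gripper open.
Joint ranges: [-147.57, 147.57], [-21.85, 119.76], [-74.77, 79.35], [14.55, 137.4], [-85.83, 265.84], [4.83, 119.75], [-152.11, 152.11]. Speed limits (degrees/s): [127.2, 127.2, 159.86, 159.86, 180, 180, 180].

## Interface

Orientations are given as [roll, pitch, yaw] about the fixed x, y, z axes, in that order (R = Rz(yaw) Ry(pitch) Rx(roll)).
In Python, from bench import robot, read_camera gives the robot as it stands.
- The arm moves only by the tool drive_tool, never from a script. Its arguments are lists of equal length, an entry for each row: "slide": the shift along the tool's x, y, z in cm, a list of three; "turn": the turn, a rotation vector about the tool's x, y, z in rad, a list of three. In form: {"slide": [[x, y, z], ...], "turn": [[ax, ay, az], ...]}. A call has 1 to 8 rows; each row shifts and turns the commanded pose from where the row before left it, along the tool's axes as they then stand; what a row does not reach is not made up. A row lasts 1/8 s, in which the tool goes at most 62.5 mm and 10.7 degrees, less where a joint would pass 70% of its speed; a pose out of reach is approached as far as the arm can. A call is refused whole if a number of a shift passes 6.25 or a number of a turn 0.188, either way. A call with a gripper value outside its range is refused whole. "claw" is the closure in counts, from 0 (fully open) to 255 (shut), set as the call begins (left out, the last holds). The fingers move at their own pace and stop on an object; "grip_force" is the grip in N (left out, the last holds). Time passes only in rows, so rows that do not move let the fingers close. It gives the time, the measured TCP pose, the force, the opening and the grip force at its end, in the units of the state.
- robot.get_obs(): the state, without advancing time (a new reading comes with each control period).
- read_camera(name): name is "scene" or "side" or "wrist"; returns a dict with "pixels" (384x512x3 uint8, blue, green, red), "fx", "fy", "cx", "cy" (pixels), "D" ([k1, k2, p1, p2, k3] as OpenCV has them; the pictures are not rectified), "rvec" (rotation vector, rad) and "tvec" (3), from world to camera coordinates, as OpenCV has them. Camera axes: x right, y down, z forward; pixel columns grow to the right and rows downward; lengths in m; the calibration is good to about 2 mm. A picture is of the moment at which its call begins. There is no depth.
- robot.sign_off(): hands the job in; it is judged then, once.
The state is a dict: "t": time; "q": joint angles; "joint_vel": joint speeds; "joint_efforts": joint torques, N m; "ee_pos": TCP position; "orientation": TCP orientation; "contact_force": force on the tool from outside, world axes, zero at the start; "wrist_torque": the same for the moment, N m; "finger_gap": finger opening in m; "grasp_force": force on a finger pad.
Only numpy, scipy, OpenCV 4.12 (cv2) and the standard library are available. Lean on these libraries where they do the work, as an engineer would, in place of code of your own. Each camera call takes 0.05 s, during which the arm holds its last target. There are 200 camera calls.

## Working session

There is one attempt and no reset: what is moved stays moved. The work goes in short steps, Python scripts to look and compute and a tool call to move; the robot and the scene stay as the last step left them, time stands still between calls to the robot, and variables do not carry over. Pictures are saved under pics/ and viewed, at most 10 in all, crops included, and the job is handed in when it is done.

Besides the shell and the picture viewer there is one more tool, called after ">>>" as name(argument=value, ...) on one line, values as JSON. drive_tool: Moves the arm, as the interface text tells. Its arguments: {"type":"object","properties":{"slide":{"type":"array","items":{"type":"array","items":{"type":"number"}}},"turn":{"type":"array","items":{"type":"array","items":{"type":"number"}}},"claw":{"type":"number"},"grip_force":{"type":"number"}},"required":["slide","turn"]}

```bash
ls; mkdir -p pics
cat > h.py <<'E'
import numpy as np, cv2
from scipy.spatial.transform import Rotation as R
from bench import robot, read_camera
def snap(name, fn=None):
    c=read_camera(name)
    if fn: cv2.imwrite('pics/'+fn,c['pixels'])
    np.save('pics/'+name+'.npy',c,allow_pickle=True); return c
def load(name): return np.load('pics/'+name+'.npy',allow_pickle=True).item()
def K(c): return np.array([[c['fx'],0,c['cx']],[0,c['fy'],c['cy']],[0,0,1.]])
def ray(c,uv):
    p=cv2.undistortPoints(np.array([[uv]],float),K(c),np.array(c['D'],float))[0,0]
    M=cv2.Rodrigues(np.array(c['rvec'],float))[0]; t=np.array(c['tvec'],float).ravel()
    return -M.T@t, M.T@np.array([p[0],p[1],1.])
def atz(c,uv,z):
    o,d=ray(c,uv); return o+d*(z-o[2])/d[2]
def proj(c,P):
    return cv2.projectPoints(np.array(P,float).reshape(-1,3),np.array(c['rvec'],float),np.array(c['tvec'],float),K(c),np.array(c['D'],float))[0].reshape(-1,2)
def tri(*cu):
    A=0;b=0
    for c,uv in cu:
        o,d=ray(c,uv); d=d/np.linalg.norm(d); P=np.eye(3)-np.outer(d,d); A=A+P; b=b+P@o
    return np.linalg.solve(A,b)
E
python3 - <<'E'
from h import *
a=snap('scene'); b=snap('side'); w=snap('wrist')
for n,c in (('scene',a),('side',b)):
    cv2.imwrite(f'pics/{n}0.png',cv2.resize(c['pixels'],(800,600),interpolation=cv2.INTER_CUBIC))
    print(n,c['fx'],c['cx'],c['cy'],ray(c,(256,192)))
print(robot.get_obs())
E
```

```text
pics
scene 489.67595177526414 257.39112434901324 195.68788117290487 (array([-0.97887392,  0.69221513,  0.98169644]), array([ 0.80050903, -0.40391477, -0.44283512]))
side 413.7579632640662 254.41877717027884 192.37551240115135 (array([ 0.18950282, -1.19933245,  0.81410508]), array([ 0.24710763,  0.82623184, -0.50625506]))
{'t': 0.15, 'q': array([-75.58670045,  19.12191399,   2.28423053,  83.99745671,
        -0.7679827 ,  76.96469311,  -3.35215718]), 'joint_vel': array([-0.02821895, -0.15577966,  0.01146148, -0.1615776 , -0.01996742,
        0.07442713, -0.02641424]), 'joint_efforts': array([ 1.97651912e-03, -6.56845450e+01,  1.33693960e+00, -4.04100072e+01,
       -5.95593522e-02,  4.18688147e-02,  1.09964294e-04]), 'ee_pos': array([0.22324635, 0.61010592, 0.23288641]), 'orientation': array([-1.79931289e+02,  4.13149358e-03,  1.59902100e+02]), 'contact_force': array([ 0.38466399, -0.2422426 , -0.38377107]), 'wrist_torque': array([ 0.00753579,  0.04817916, -0.01244506]), 'grasp_force': 0.0, 'finger_gap': 0.08710459761627372}
```

View pics/scene0.png

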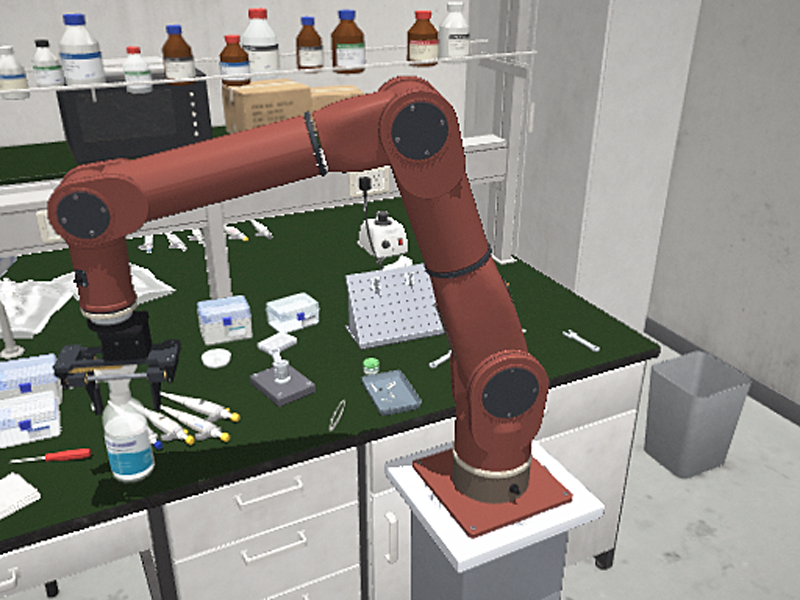

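View pics/side0.png

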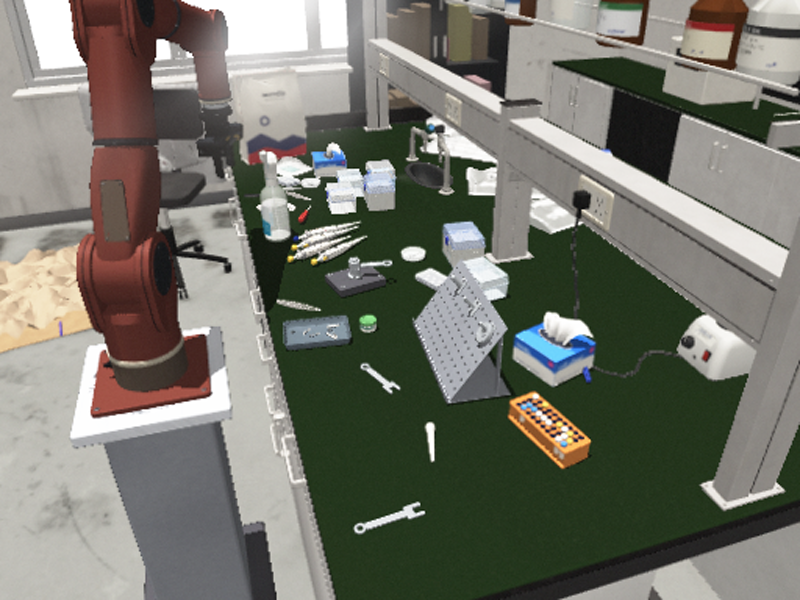

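The scene view shows the block and wrench at (282,378) and the stand at (395,305), with a spanner partly hidden at (440,357) and another at (582,340). The side view shows the wrench at (355,270), the stand at (460,340), spanner A at (380,377) and spanner B at (390,518). The tray is at (317,332), the jar at (368,323) and the nose cone at (431,440).

Run:
```python
from h import *
a=load('scene'); b=load('side')
cv2.imwrite('pics/sideC.png',cv2.resize(b['pixels'][140:260,170:330],None,fx=5,fy=5,interpolation=cv2.INTER_CUBIC))
cv2.imwrite('pics/sceneC.png',cv2.resize(a['pixels'][160:275,150:300],None,fx=5,fy=5,interpolation=cv2.INTER_CUBIC))
for n,u in (('A',(380,377)),('B',(390,518))):
    p=atz(b,np.array(u)/1.5625,0.0025); print(n,p,np.hypot(p[0],p[1]))
for u in ((440,357),(582,340)):
    p=atz(a,np.array(u)/1.5625,0.0025); print(p,np.hypot(p[0],p[1]))
```

```text
A [ 0.45452128 -0.16217381  0.0025    ] 0.4825867132859345
B [ 0.3713066  -0.52120284  0.0025    ] 0.639938272514905
[ 0.45768005 -0.14582465  0.0025    ] 0.48034972780328516
[ 0.36961602 -0.52136067  0.0025    ] 0.6390875898474191
```

View pics/sideC.png

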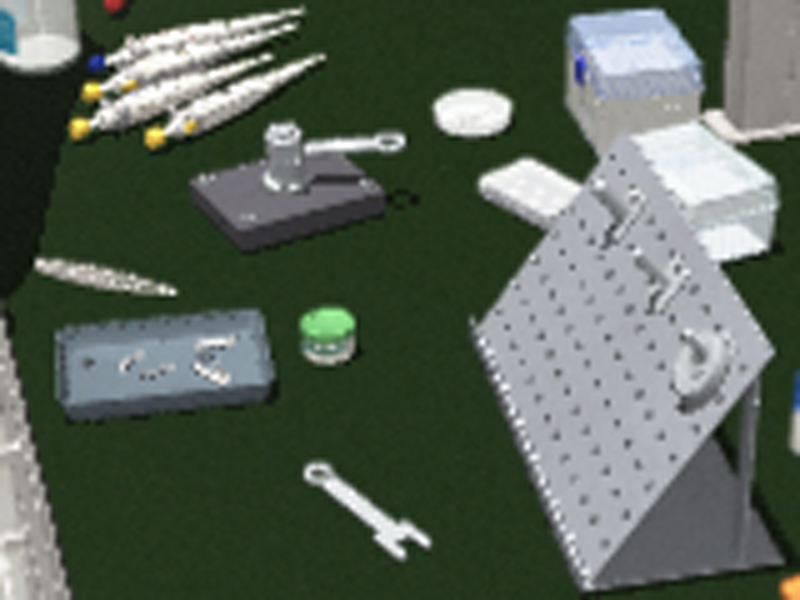

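View pics/sceneC.png

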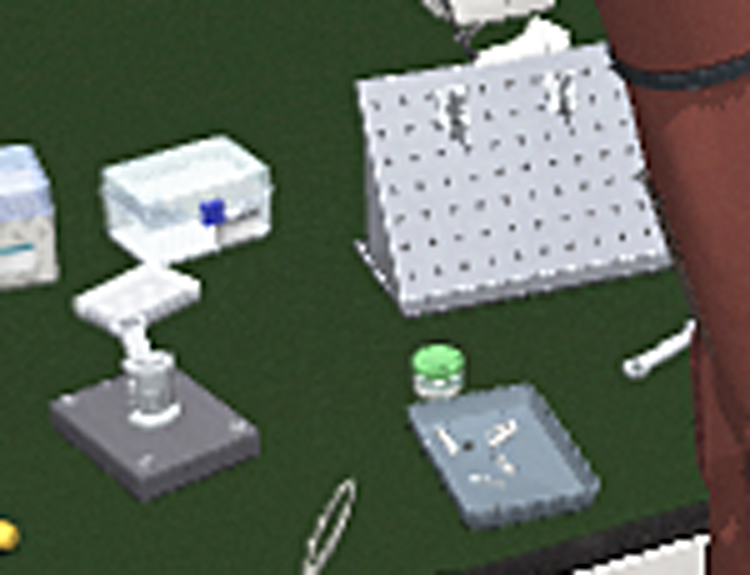

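Two spanners are candidates. A is at side crop (365,510), 0.48 m from the base, and B is at side (390,518), 0.64 m away. A is nearest, so it is the one meant, and the crop confirms its eye at (317,475) and jaw at (412,545). The wrench sleeve is at (283,150) with its eye at (387,142). The free pegs are at (620,210) and (662,280); in the scene crop the left one (455,110) looks thicker than the right one (562,95).

Run:
```python
from h import *
np.set_printoptions(precision=4,suppress=True)
a=load('scene'); b=load('side')
S=lambda x,y:(170+x/5-.4,140+y/5-.4)
C=lambda x,y:(150+x/5-.4,160+y/5-.4)
print('sleeve top',tri((a,C(149,360)),(b,S(284,132))), atz(b,S(284,132),.0735),atz(a,C(149,360),.0735))
print('weye',tri((a,C(130,326)),(b,S(388,142))),atz(b,S(388,142),.053),atz(a,C(130,326),.053))
e=atz(b,S(317,475),.0025);j=atz(b,S(412,545),.0025);print('sp eye',e,'jaw',j,np.linalg.norm(e-j), 'scene eye',atz(a,C(636,367),.0025))
print('upperL',tri((a,C(358,82)),(b,S(625,135))),atz(b,S(625,135),.164),atz(a,C(358,82),.164))
print('upperR',atz(b,S(773,352),.164))
print('lowR',atz(b,S(588,585),.012),'lowL',atz(b,S(475,330),.012),atz(a,C(407,305),.012))
# peg tips left: 
print('pegL tip',tri((a,C(455,95)),(b,S(607,185))),'pegR tip',tri((a,C(555,78)),(b,S(642,255))))
for n,u in (('jar',(328,325)),('tray c',(165,365)),('trayNR',(68,415)),('trayFR',(272,395)),('trayFL',(262,312)),('dish',(473,112)),('blk',(190,185)),('blk',(383,190)),('blk',(248,250)),('tw',(38,262)),('tw',(175,292))): print(n,atz(b,S(*u),.02))
```

```text
sleeve top [0.5023 0.2526 0.0689] [0.4989 0.2407 0.0735] [0.4977 0.2546 0.0735]
weye [0.5849 0.241  0.0518] [0.5832 0.2367 0.053 ] [0.5848 0.2414 0.053 ]
sp eye [ 0.4321 -0.1169  0.0025] jaw [ 0.4708 -0.2072  0.0025] 0.09817203909741312 scene eye [ 0.436  -0.1124  0.0025]
upperL [0.6937 0.004  0.1583] [ 0.6846 -0.0138  0.164 ] [0.6916 0.0068 0.164 ]
upperR [ 0.6638 -0.2973  0.164 ]
lowR [ 0.5578 -0.2886  0.012 ] lowL [0.5822 0.007  0.012 ] [0.5876 0.0133 0.012 ]
pegL tip [ 0.6531 -0.0614  0.1544] pegR tip [ 0.6443 -0.1491  0.153 ]
jar [0.4794 0.0341 0.02  ]
tray c [0.3572 0.0183 0.02  ]
trayNR [ 0.2828 -0.0225  0.02  ]
trayFR [ 0.4203 -0.0414  0.02  ]
trayFL [0.438  0.0663 0.02  ]
dish [0.6858 0.3307 0.02  ]
blk [0.4263 0.2759 0.02  ]
blk [0.5731 0.2186 0.02  ]
blk [0.4481 0.1579 0.02  ]
tw [0.2912 0.19   0.02  ]
tw [0.3827 0.1138 0.02  ]
```

```bash
cat >> h.py <<'E'
def rel(P, rpy=None, o=None):
    "row sums (cm, rad) in tool axes from the measured pose to world point P, orientation rpy"
    o=o or robot.get_obs(); Rt=R.from_euler('xyz',o['orientation'],degrees=True)
    s=Rt.inv().apply(np.array(P)-o['ee_pos'])*100
    t=(Rt.inv()*R.from_euler('xyz',rpy,degrees=True)).as_rotvec() if rpy is not None else np.zeros(3)
    return np.round(s,2),np.round(t,3)
E
python3 - <<'E'
from h import *
np.set_printoptions(precision=4,suppress=True)
a=load('scene'); b=load('side'); w=load('wrist')
s=1.5625
print('bottle',atz(b,(275/s,237/s),0),atz(a,(133/s,478/s),0),tri((a,(118/s,375/s)),(b,(266/s,155/s))))
o=robot.get_obs()
Rt=R.from_euler('xyz',o['orientation'],degrees=True)
c,d=ray(w,(256,192)); print('cam in tool',Rt.inv().apply(c-o['ee_pos']),Rt.inv().apply(d), w['fx'])
print(rel([.48,.25,.23],[180,0,175]))
E
```

```text
bottle [0.3389 0.604  0.    ] [0.3245 0.6178 0.    ] [0.3355 0.6127 0.2405]
cam in tool [ 0.0674 -0.0012 -0.1507] [-0.2645  0.0094  0.9645] 295.39174087829537
(array([-36.49, -24.99,   0.32]), array([-0.001, -0.   , -0.264]))
```

>>> drive_tool(slide=[[0, 0, -4], [0, 0, -4], [-4, -2.8, 0], [-5, -3.4, 0], [-5, -3.4, 0], [-5, -3.4, 0], [-5, -3.4, 0], [-5, -3.4, 0]], turn=[[0, 0, 0], [0, 0, 0], [0, 0, 0], [0, 0, 0], [0, 0, 0], [0, 0, 0], [0, 0, 0], [0, 0, 0]])

```text
t: 1.15
ee_pos: [0.4285, 0.3229, 0.3135]
orientation: [180.0, -0.0, 159.9]
contact_force: [1.0, 0.7, -0.8]
finger_gap: 0.0873
grasp_force: 0.0
```

>>> drive_tool(slide=[[-3, -3, 2], [-3, -2, 3], [0, 0, 2], [0, 0, 0]], turn=[[0, 0, -0.13], [0, 0, -0.13], [0, 0, 0], [0, 0, 0]])

```text
t: 1.65
ee_pos: [0.4696, 0.2595, 0.2421]
orientation: [-179.9, -0.1, 174.8]
contact_force: [-0.3, 0.2, 0.8]
finger_gap: 0.0872
grasp_force: 0.0
```

Run:
```python
from h import *
c=snap('wrist'); o=robot.get_obs(); print(o['t'],o['ee_pos'],o['orientation'],o['q'])
cv2.imwrite('pics/w1.png',cv2.resize(c['pixels'],(800,600),interpolation=cv2.INTER_CUBIC))
```

```text
1.7 [0.46997756 0.26030391 0.24335264] [-1.79954388e+02 -5.60527470e-02  1.74800346e+02] [-50.32950788   5.43895013  17.88856124  99.61858317  -1.72315132
  75.28258677  52.72398041]
```

View pics/w1.png

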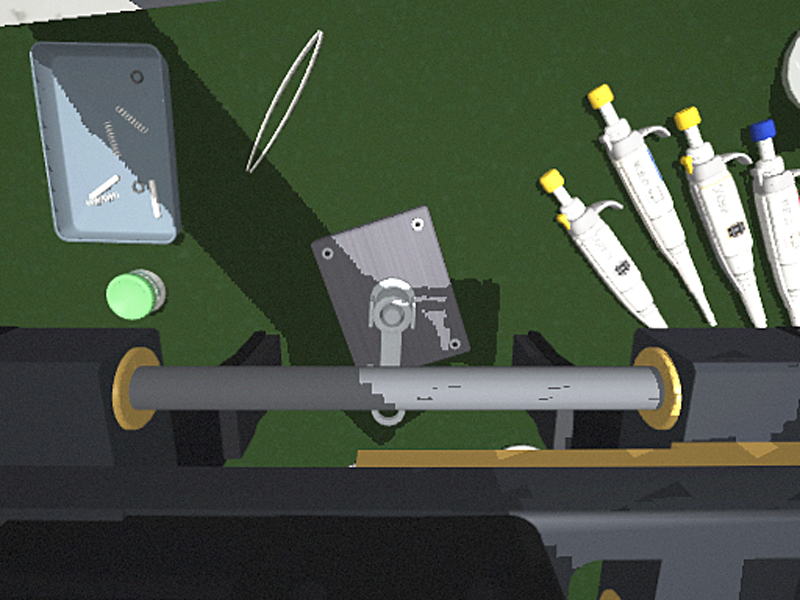

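The wrist view shows the pin top at about (391,314), with the sleeve around it and lugs at both sides. The handle runs down the image to the eye near (388,410).

Run:
```python
from h import *
np.set_printoptions(precision=4,suppress=True)
w=load('wrist'); s=1.5625; U=lambda x,y:(x/s-.18,y/s-.18)
p=atz(w,U(391,314.5),.0735); e=atz(w,U(388,410.5),.053); h=atz(w,U(391.5,345),.056)
print(p,e,h,np.linalg.norm((e-p)[:2]),np.degrees(np.arctan2(*(e-p)[1::-1])),np.degrees(np.arctan2(*(e-h)[1::-1])))
for u in ((370,300),(413,300),(370,328),(414,328)): print('lug',atz(w,U(*u),.07))
yaw=np.degrees(np.arctan2(*(e-p)[1::-1]))
print(rel([p[0],p[1],.12],[180,0,180+yaw]))
```

```text
[0.4993 0.2519 0.0735] [0.5865 0.2409 0.053 ] [0.5293 0.2492 0.056 ] 0.0878955604669686 -7.186648231239249 -8.274865339769491
lug [0.4881 0.2376 0.07  ]
lug [0.4909 0.2687 0.07  ]
lug [0.5093 0.2353 0.07  ]
lug [0.5123 0.2676 0.07  ]
(array([-3.01, -0.56, 12.33]), array([-0.001, -0.001,  0.035]))
```

>>> drive_tool(slide=[[-2, -0.4, 3], [-1, -0.2, 4], [0, 0, 4], [0, 0, 3], [0, 0, 2], [0, 0, 1], [0, 0, 0], [0, 0, 0]], turn=[[0, 0, 0.03], [0, 0, 0], [0, 0, 0], [0, 0, 0], [0, 0, 0], [0, 0, 0], [0, 0, 0], [0, 0, 0]])

```text
t: 2.7
ee_pos: [0.5003, 0.2518, 0.0747]
orientation: [179.9, 0.1, 173.1]
contact_force: [0.0, 0.7, 0.6]
finger_gap: 0.0867
grasp_force: 0.0
```

Run:
```python
from h import *
np.set_printoptions(precision=4,suppress=True)
print(rel([.4996,.2520,.061],[180,0,173]),robot.get_obs()['ee_pos'])
```

```text
(array([0.07, 0.01, 1.37]), array([0.001, 0.001, 0.002])) [0.5003 0.2518 0.0747]
```

>>> drive_tool(slide=[[0, 0, 0.7], [0, 0, 0.7], [0, 0, 0]], turn=[[0, 0, 0], [0, 0, 0], [0, 0, 0]])

```text
t: 3.08
ee_pos: [0.4992, 0.2509, 0.0588]
orientation: [-179.9, -0.1, 173.1]
contact_force: [0.0, -0.2, -1.0]
finger_gap: 0.0869
grasp_force: 0.0
```

>>> drive_tool(slide=[[0, 0, 0], [0, 0, 0], [0, 0, 0], [0, 0, 0], [0, 0, 0], [0, 0, 0]], turn=[[0, 0, 0], [0, 0, 0], [0, 0, 0], [0, 0, 0], [0, 0, 0], [0, 0, 0]], claw=255, grip_force=5)

```text
t: 3.82
ee_pos: [0.4997, 0.252, 0.0597]
orientation: [179.9, 0.0, 173.1]
contact_force: [-0.2, 8.0, -1.4]
finger_gap: 0.0353
grasp_force: 4.1
```

>>> drive_tool(slide=[[0, 0.05, 0], [0, 0, 0]], turn=[[0, 0, 0], [0, 0, 0]])

```text
t: 4.08
ee_pos: [0.4997, 0.2526, 0.0597]
orientation: [179.9, 0.0, 173.1]
contact_force: [-0.1, 4.5, -0.5]
finger_gap: 0.034
grasp_force: 5.0
```

>>> drive_tool(slide=[[0, 0.06, 0], [0, 0, 0], [0, 0, 0]], turn=[[0, 0, 0], [0, 0, 0], [0, 0, 0]], grip_force=45)

```text
t: 4.45
ee_pos: [0.4998, 0.2526, 0.0597]
orientation: [180.0, 0.0, 173.1]
contact_force: [-2.2, 4.2, 2.5]
finger_gap: 0.0339
grasp_force: 45.2
```

>>> drive_tool(slide=[[0, 0, -0.02], [0, 0, -0.04], [0, 0, -0.02], [0, 0, -0.04], [0, 0, -0.04], [0, 0, -0.04], [0, 0, -0.02], [0, 0, -0.04]], turn=[[0, 0, 0.17], [0, 0, 0.17], [0, 0, -0.17], [0, 0, -0.17], [0, 0, -0.17], [0, 0, -0.17], [0, 0, 0.17], [0, 0, 0.17]])

```text
t: 5.45
ee_pos: [0.4997, 0.2522, 0.0616]
orientation: [-180.0, -0.0, 172.8]
contact_force: [1.0, 5.2, -5.7]
finger_gap: 0.0338
grasp_force: 45.1
```

>>> drive_tool(slide=[[0, 0, -0.04], [0, 0, -0.04], [0, 0, -0.03], [0, 0, -0.04], [0, 0, -0.04], [0, 0, -0.04], [0, 0, -0.03], [0, 0, -0.04]], turn=[[0, 0, 0.18], [0, 0, 0.18], [0, 0, -0.18], [0, 0, -0.18], [0, 0, -0.18], [0, 0, -0.18], [0, 0, 0.18], [0, 0, 0.18]])

```text
t: 6.45
ee_pos: [0.4996, 0.2518, 0.0645]
orientation: [-180.0, -0.0, 172.7]
contact_force: [0.8, 4.3, -4.6]
finger_gap: 0.0338
grasp_force: 45.1
```

>>> drive_tool(slide=[[0, 0, -0.04], [0, 0, -0.04], [0, 0, -0.03], [0, 0, -0.04], [0, 0, -0.04], [0, 0, -0.04], [0, 0, -0.03], [0, 0, -0.04]], turn=[[0, 0, 0.18], [0, 0, 0.18], [0, 0, -0.18], [0, 0, -0.18], [0, 0, -0.18], [0, 0, -0.18], [0, 0, 0.18], [0, 0, 0.18]])

```text
t: 7.45
ee_pos: [0.4996, 0.2517, 0.0675]
orientation: [-179.9, -0.0, 172.7]
contact_force: [1.7, 3.8, -5.1]
finger_gap: 0.0341
grasp_force: 45.1
```

>>> drive_tool(slide=[[0, 0, -0.04], [0, 0, -0.04], [0, 0, -0.03], [0, 0, -0.04], [0, 0, -0.04], [0, 0, -0.04], [0, 0, -0.03], [0, 0, -0.04]], turn=[[0, 0, 0.18], [0, 0, 0.18], [0, 0, -0.18], [0, 0, -0.18], [0, 0, -0.18], [0, 0, -0.18], [0, 0, 0.18], [0, 0, 0.18]])

```text
t: 8.45
ee_pos: [0.4996, 0.2515, 0.0704]
orientation: [-179.9, -0.0, 172.7]
contact_force: [0.7, 2.4, -5.5]
finger_gap: 0.034
grasp_force: 45.1
```

>>> drive_tool(slide=[[0, 0, -0.04], [0, 0, -0.04], [0, 0, -0.03], [0, 0, -0.04], [0, 0, -0.04], [0, 0, -0.04], [0, 0, -0.03], [0, 0, -0.04]], turn=[[0, 0, 0.18], [0, 0, 0.18], [0, 0, -0.18], [0, 0, -0.18], [0, 0, -0.18], [0, 0, -0.18], [0, 0, 0.18], [0, 0, 0.18]])

```text
t: 9.45
ee_pos: [0.4996, 0.2512, 0.0737]
orientation: [-179.9, -0.0, 172.7]
contact_force: [-0.6, 1.5, -0.8]
finger_gap: 0.0337
grasp_force: 45.1
```

>>> drive_tool(slide=[[0, 0, -0.04], [0, 0, -0.04], [0, 0, -0.03], [0, 0, -0.04], [0, 0, -0.04], [0, 0, -0.04], [0, 0, -0.03], [0, 0, -0.04]], turn=[[0, 0, 0.18], [0, 0, 0.18], [0, 0, -0.18], [0, 0, -0.18], [0, 0, -0.18], [0, 0, -0.18], [0, 0, 0.18], [0, 0, 0.18]])

```text
t: 10.45
ee_pos: [0.4997, 0.2506, 0.0765]
orientation: [-179.9, -0.0, 172.7]
contact_force: [-0.5, 0.3, -0.3]
finger_gap: 0.0337
grasp_force: 45.1
```

>>> drive_tool(slide=[[0, 0, -0.04], [0, 0, -0.04], [0, 0, -0.04], [0, 0, -0.1], [0, 0, -0.2], [0, 0, -0.3], [0, 0, -0.5], [0, 0, 0]], turn=[[0, 0, 0.1], [0, 0, 0.1], [0, 0, -0.1], [0, 0, -0.1], [0, 0, 0], [0, 0, 0], [0, 0, 0], [0, 0, 0]])

```text
t: 11.45
ee_pos: [0.5001, 0.2524, 0.0899]
orientation: [180.0, 0.0, 173.0]
contact_force: [0.9, 0.1, -0.3]
finger_gap: 0.0339
grasp_force: 45.1
```

>>> drive_tool(slide=[[0, 0, -1], [0, 0, -3], [0, 0, -4], [0, 0, -4], [0, 0, -3], [0, 0, -2], [0, 0, 0]], turn=[[0, 0, 0], [0, 0, 0], [0, 0, 0], [0, 0, 0], [0, 0, 0], [0, 0, 0], [0, 0, 0]])

```text
t: 12.32
ee_pos: [0.5005, 0.2526, 0.2613]
orientation: [179.9, 0.1, 173.1]
contact_force: [0.0, -0.4, -1.3]
finger_gap: 0.0335
grasp_force: 45.1
```

Run:
```python
from h import *
np.set_printoptions(precision=4,suppress=True)
c=snap('wrist'); a=snap('scene'); b=snap('side'); o=robot.get_obs(); print(o['t'],o['ee_pos'],o['orientation'],o['q'])
w=c['pixels']
im=np.zeros((600,800,3),np.uint8)
im[:,:]=0
im[0:300,0:400]=cv2.resize(w,(400,300),interpolation=cv2.INTER_AREA)
im[0:300,400:]=cv2.resize(a['pixels'][160:265,160:300],(400,300),interpolation=cv2.INTER_CUBIC)
im[300:,:400]=cv2.resize(b['pixels'][120:225,170:310],(400,300),interpolation=cv2.INTER_CUBIC)
im[300:,400:]=cv2.resize(b['pixels'][165:225,250:330],(400,300),interpolation=cv2.INTER_CUBIC)
cv2.imwrite('pics/m2.png',im)
```

```text
12.475 [0.4993 0.2521 0.2584] [-179.9456   -0.0616  173.0769] [-48.3962   7.745   18.9833  95.4901  -2.5686  77.2757  54.0729]
```

View pics/m2.png

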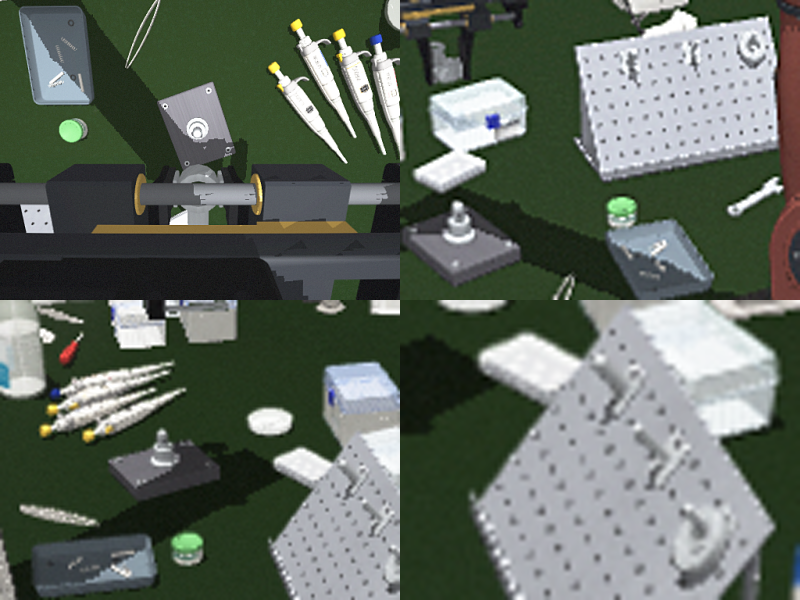

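The wrench is off and in the gripper, and the block still stands in place. The scene quadrant shows two free pegs at (632,62) and (690,50), plus the ring gauge at (752,45). I'll move above the pegs for a wrist view.

Run:
```python
from h import *
print(rel([.685,-.10,.325],[180,0,175.4]))
```

```text
(array([-22.67, -32.72,  -6.66]), array([-0.001, -0.001, -0.041]))
```

>>> drive_tool(slide=[[-2, -3, -2], [-3, -4.4, -2], [-3.4, -4.8, -1.5], [-3.4, -4.9, -1.2], [-3.4, -4.9, 0], [-3.4, -4.9, 0], [-2.5, -3.6, 0], [-1.6, -2.2, 0]], turn=[[0, 0, -0.04], [0, 0, 0], [0, 0, 0], [0, 0, 0], [0, 0, 0], [0, 0, 0], [0, 0, 0], [0, 0, 0]])

```text
t: 13.48
ee_pos: [0.6985, -0.0954, 0.3243]
orientation: [-179.9, -0.2, 175.2]
contact_force: [0.0, 0.4, -1.0]
finger_gap: 0.0337
grasp_force: 45.1
```

>>> drive_tool(slide=[[0, 0, 0], [0, 0, 0]], turn=[[0, 0, 0], [0, 0, 0]])

```text
t: 13.72
ee_pos: [0.6981, -0.0917, 0.3254]
orientation: [180.0, -0.1, 175.4]
contact_force: [-0.9, -0.7, -1.9]
finger_gap: 0.0335
grasp_force: 45.1
```

Run:
```python
from h import *
np.set_printoptions(precision=4,suppress=True)
c=snap('wrist'); o=robot.get_obs(); print(o['t'],o['ee_pos'],o['orientation'],o['q'])
p=proj(c,[[.65,-.06,.16],[.645,-.15,.16]]);print(p)
cv2.imwrite('pics/w3.png',cv2.resize(c['pixels'],(800,600),interpolation=cv2.INTER_CUBIC))
```

```text
13.775 [ 0.6981 -0.0911  0.3258] [179.9566  -0.0597 175.4531] [-16.8139  26.5124  32.3596  67.3878 -13.8575  89.8347  98.2492]
[[280.3055 128.4362]
 [194.8248 130.6566]]
```

View pics/w3.png

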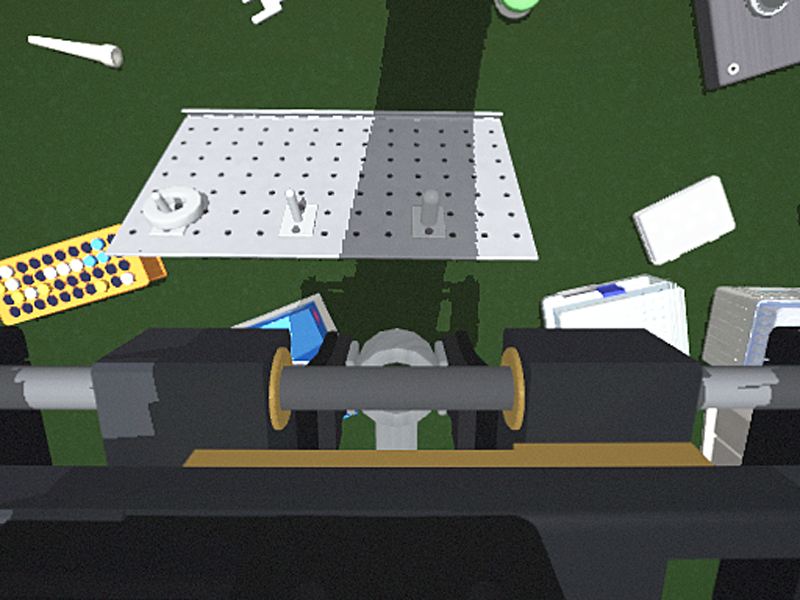

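The wrist view shows the thick peg at (431,200) on the world-left side, the thin peg at (292,205), and the ring gauge at (175,208). One enlarged crop will give the details.

Run:
```python
from h import *
np.set_printoptions(precision=4,suppress=True)
c=load('wrist')
cr=c['pixels'][112:158,175:295]
g=cv2.convertScaleAbs(cr,alpha=1.3,beta=0)
cv2.imwrite('pics/w3c.png',cv2.resize(g,None,fx=6.6,fy=6.6,interpolation=cv2.INTER_CUBIC))
from scipy.optimize import least_squares
s=1.5625; U=lambda x,y:(x/s-.18,y/s-.18)
px=np.array([U(503,113),U(183,110),U(538,259),U(108,255)])
L=np.array([[-.05,.15,.012],[-.05,-.15,.012],[.056,.15,.164],[.056,-.15,.164]])
def W(p,X): return R.from_euler('z',p[2]).apply(X)+[p[0],p[1],0]
f=lambda p:(proj(c,W(p,L))-px).ravel()
r=least_squares(f,[.63,-.14,-.08]); print(r.x,np.degrees(r.x[2]),r.fun)
tip=atz(c,U(431,193),.1626);tn=atz(c,U(290,192),.1626);print('tips',tip,tn,tip-tn)
```

```text
[ 0.6227 -0.1365 -0.0893] -5.116497031849715 [-0.9168  3.1184  1.7222  3.3926  2.0633 -2.4922 -2.6593 -2.1355]
tips [ 0.6442 -0.0647  0.1626] [ 0.636  -0.1582  0.1626] [0.0083 0.0935 0.    ]
```

View pics/w3c.png

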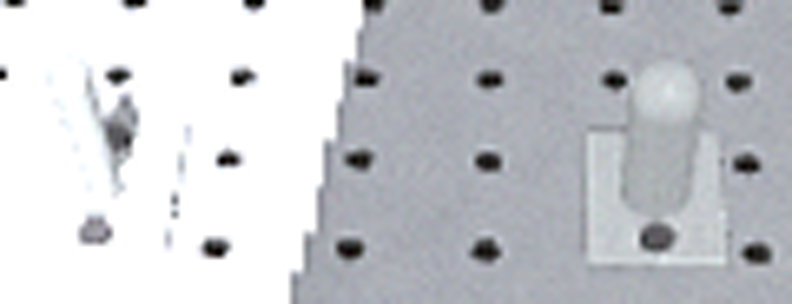

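```bash
cat > peg.py <<'E'
from h import *
np.set_printoptions(precision=4,suppress=True)
c=load('wrist'); V=lambda x,y:(175+(x+.5)/6.6-.5,112+(y+.5)/6.6-.5)
s=1.5625; U=lambda x,y:(x/s-.18,y/s-.18)
def yw(a,b): d=b-a; return np.degrees(np.arctan2(-d[0],d[1]))
print('yaw holes',yw(atz(c,V(215,248),.128),atz(c,V(756,253),.128)),yw(atz(c,V(-2,74),.1),atz(c,V(738,82),.1)),
 'edges',yw(atz(c,U(183,110),.012),atz(c,U(503,113),.012)),yw(atz(c,U(108,255),.164),atz(c,U(538,259),.164)))
psi=np.radians(-5.); ax=np.array([-.643*np.cos(psi),-.643*np.sin(psi),.766])
D=atz(c,V(666,93),.158); root=D-.03*ax; print('thick root',root,'seat',root+.006*ax,'tip',root+.036*ax)
up=np.array([np.cos(psi)*.574,np.sin(psi)*.574,.819]); lat=np.array([-np.sin(psi),np.cos(psi),0])
e=np.cross(lat,ax)
for P in (root-.006*e,root+.006*e,root+.006*lat,root-.006*lat,root+.036*ax):
    q=proj(c,P)[0]; print((q-[175,112]+.5)*6.6-.5)
t=root-.095*lat
for k in (0,.03,.036): q=proj(c,t+k*ax)[0]; print('thin pred 800px',(q+.18)*s)
a=load('scene')
print('scene pred tip/root',(proj(a,[root+.036*ax,root])-[160,160])*2.857+[400,0],(proj(a,[t+.036*ax,t])-[160,160])*2.857+[400,0])
b=load('side'); print('side pred',(proj(b,[root+.036*ax,root])-[250,165])*5+[400,300],(proj(b,[t+.036*ax,t])-[250,165])*5+[400,300])
E
python3 peg.py
```

```text
yaw holes -5.167971697127036 -5.258884968566475 edges -5.183719924208017 -5.199088613448395
thick root [ 0.6661 -0.0664  0.135 ] seat [ 0.6622 -0.0661  0.1396] tip [ 0.643  -0.0644  0.1626]
[652.5907 171.4329]
[654.3847 228.9553]
[687.9474 200.204 ]
[619.0073 199.7386]
[668.7658  69.3575]
thin pred 800px [298.4706 221.1636]
thin pred 800px [290.2841 195.7651]
thin pred 800px [288.4757 190.1518]
scene pred tip/root [[635.2029  50.1967]
 [629.7661  61.4772]] [[697.6555  40.1575]
 [691.3309  51.4192]]
side pred [[592.8075 351.3824]
 [624.6527 383.7328]] [[634.3297 420.8173]
 [667.5201 454.1825]]
```

```bash
cat > tgt.py <<'E'
from h import *
np.set_printoptions(precision=4,suppress=True)
psi=-5.15
Z=R.from_euler('z',psi,degrees=True); ax=Z.apply([-.643,0,.766]); lat=Z.apply([0,1,0])
root=np.array([.6661,-.0664,.135]); eyeW=np.array([-.0845,0,.0067])
def tgt(k,th,eye=eyeW,flip=-1,rt=root):
    "pose with the eye centre k m up the peg, tool tilted th"
    W=(Z*R.from_euler('y',-th,degrees=True)).as_matrix()@np.diag([flip,-flip,-1.])
    Rt=R.from_matrix(W); return rt+k*ax-Rt.apply(eye), Rt
def go(k,th,**a):
    P,Rt=tgt(k,th,**a); o=robot.get_obs(); Rn=R.from_euler('xyz',o['orientation'],degrees=True)
    print(f'k={k} th={th} TCP',P,'rel cm',np.round(Rn.inv().apply(P-o['ee_pos'])*100,2),'turn',np.round((Rn.inv()*Rt).as_rotvec(),3))
E
python3 - <<'E'
from tgt import *
go(.055,40)
E
```

```text
k=0.055 th=40 TCP [ 0.5621 -0.057   0.1279] rel cm [13.81  2.3  19.8 ] turn [ 0.004 -0.699  0.01 ]
```

>>> drive_tool(slide=[[3, 0.6, 0], [4, 0.6, 0], [4, 0.6, 0], [2.8, 0.5, 0], [0, 0, 0], [0, 0, 0], [0, 0, 0], [0, 0, 0]], turn=[[0, 0, 0], [0, 0, 0], [0, 0, 0], [0, -0.1, 0.01], [0, -0.15, 0], [0, -0.15, 0], [0, -0.15, 0], [0, -0.149, 0]])

```text
t: 14.78
ee_pos: [0.5631, -0.0555, 0.3262]
orientation: [180.0, 40.3, 175.1]
contact_force: [16.8, -11.5, 20.6]
finger_gap: 0.0336
grasp_force: 45.1
```

>>> drive_tool(slide=[[1.5, 0, 2], [2.2, 0, 2.8], [2.2, 0, 2.8], [1.5, 0, 2], [0, 0, 0], [0, 0, 0]], turn=[[0, 0, 0], [0, 0, 0], [0, 0, 0], [0, 0, 0], [0, 0, 0], [0, 0, 0]])

```text
t: 15.52
ee_pos: [0.5682, -0.0583, 0.2068]
orientation: [179.9, 40.1, 174.8]
contact_force: [0.1, -0.2, -1.3]
finger_gap: 0.0339
grasp_force: 45.1
```

Run:
```python
from tgt import *
o=robot.get_obs(); print(o['t'],o['ee_pos'],o['orientation'],o['q'],o['contact_force'])
go(.055,40)
```

```text
15.525 [ 0.5682 -0.0583  0.2068] [179.928   40.1483 174.8166] [-18.5455 -14.4828  15.3561 131.8684  21.8121  23.5131  65.5279] [ 0.1414 -0.1564 -1.341 ]
k=0.055 th=40 TCP [ 0.5621 -0.057   0.1279] rel cm [5.56 0.06 5.63] turn [ 0.001  0.003 -0.   ]
```

>>> drive_tool(slide=[[1, 0, 1], [1.5, 0, 1.5], [1.2, 0, 1.2], [0.8, 0, 0.8], [0.6, 0, 0.6], [0.4, 0.05, 0.4], [0, 0, 0], [0, 0, 0]], turn=[[0, 0, 0], [0, 0, 0], [0, 0, 0], [0, 0, 0], [0, 0, 0], [0, 0, 0], [0, 0, 0], [0, 0, 0]])

```text
t: 16.52
ee_pos: [0.5615, -0.058, 0.1282]
orientation: [180.0, 40.1, 174.7]
contact_force: [0.4, 0.4, -0.9]
finger_gap: 0.0338
grasp_force: 45.1
```

Run:
```python
from tgt import *
o=robot.get_obs(); print(o['t'],o['ee_pos'],o['orientation'],o['q'],o['contact_force'])
go(.045,40)
a=snap('scene');b=snap('side'); w=snap('wrist')
for c in (a,b):
    P,Rt=tgt(.055,40); o=robot.get_obs(); Rn=R.from_euler('xyz',o['orientation'],degrees=True)
    print('eye',proj(c,o['ee_pos']+Rn.apply(eyeW)),'tip',proj(c,root+.036*ax),'root',proj(c,root))
sx,sy=proj(b,root+.036*ax)[0].astype(int); tx,ty=proj(a,root+.036*ax)[0].astype(int); print(sx,sy,tx,ty)
im=np.zeros((600,800,3),np.uint8)
f=lambda c,x,y:cv2.resize(c['pixels'][y-25:y+25,x-33:x+33],(400,300),interpolation=cv2.INTER_CUBIC)
im[:300,:400]=f(a,tx,ty); im[:300,400:]=f(b,sx,sy); im[300:,:400]=cv2.resize(w['pixels'],(400,300),interpolation=cv2.INTER_AREA)
im[300:,400:]=cv2.resize(a['pixels'][120:260,170:340],(400,300))
cv2.imwrite('pics/m4.png',im)
```

```text
16.525 [ 0.5615 -0.058   0.1282] [179.9585  40.0898 174.7464] [ -9.8947  -6.8816   8.2555 137.2135  28.4069  10.9507  57.3376] [ 0.3549  0.3626 -0.9055]
k=0.045 th=40 TCP [ 0.5685 -0.0576  0.1203] rel cm [-0.02  0.11  1.06] turn [-0.     0.002 -0.001]
eye [[243.5888 175.3737]] tip [[242.3014 177.5731]] root [[240.4128 181.5192]]
eye [[285.0068 171.8068]] tip [[288.5672 175.2686]] root [[294.9409 181.7469]]
288 175 242 177
```

View pics/m4.png

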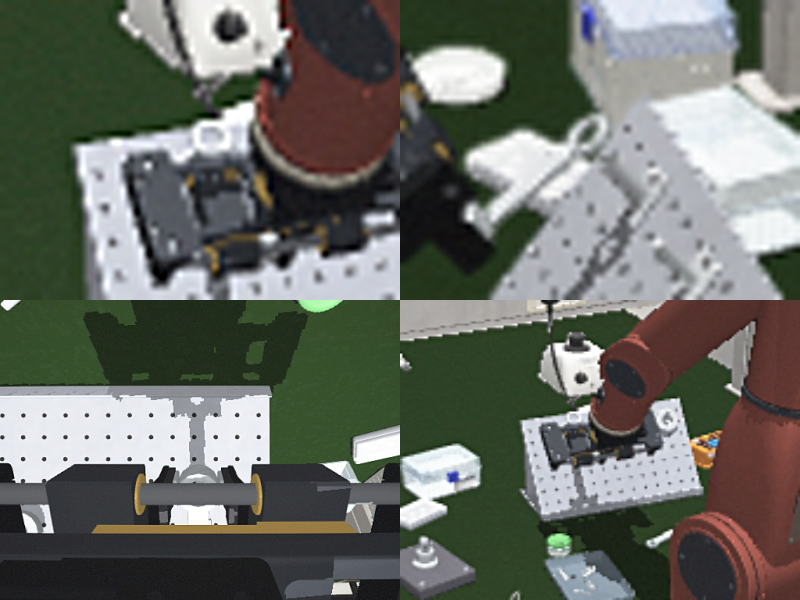

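The eye shows at about (588,130) in the side crop, within 1 px of the prediction and just beyond the peg tip. Joint 4 is close to its limit, so I'll take a small step and check it.

>>> drive_tool(slide=[[0, 0.05, 0.3], [0, 0.05, 0.4], [0, 0, 0.3], [0, 0, 0]], turn=[[0, 0, 0], [0, 0, 0], [0, 0, 0], [0, 0, 0]])

```text
t: 17.18
ee_pos: [0.5676, -0.0575, 0.1197]
orientation: [180.0, 40.0, 174.8]
contact_force: [0.7, 0.1, -0.9]
finger_gap: 0.0337
grasp_force: 45.1
```

Run:
```python
from tgt import *
o=robot.get_obs(); print(o['t'],o['ee_pos'],o['orientation'],o['q'],o['contact_force'])
go(.036,40);go(.01,40); go(.01,35)
```

```text
17.175 [ 0.5676 -0.0575  0.1197] [179.9846  40.009  174.7851] [ -8.8731  -4.9749   7.3138 136.8531  30.5672   9.5444  54.9683] [ 0.6794  0.1174 -0.9177]
k=0.036 th=40 TCP [ 0.5743 -0.0581  0.1134] rel cm [-0.11 -0.    0.91] turn [-0.     0.    -0.001]
k=0.01 th=40 TCP [ 0.5909 -0.0596  0.0935] rel cm [-0.11 -0.    3.51] turn [-0.     0.    -0.001]
k=0.01 th=35 TCP [ 0.5869 -0.0593  0.0997] rel cm [-0.2  -0.    2.78] turn [-0.     0.087 -0.001]
```

Run:
```python
from tgt import *
go(.044,34); go(.036,34);go(.01,34)
```

```text
k=0.044 th=34 TCP [ 0.5644 -0.0572  0.127 ] rel cm [-0.23 -0.   -0.77] turn [-0.     0.105 -0.001]
k=0.036 th=34 TCP [ 0.5695 -0.0577  0.1209] rel cm [-0.23 -0.    0.03] turn [-0.     0.105 -0.001]
k=0.01 th=34 TCP [ 0.5862 -0.0592  0.101 ] rel cm [-0.23 -0.    2.63] turn [-0.     0.105 -0.001]
```

>>> drive_tool(slide=[[-0.11, 0, -0.35], [-0.12, 0, -0.4], [0, 0, 0], [0, 0, 0]], turn=[[0, 0.05, 0], [0, 0.055, 0], [0, 0, 0], [0, 0, 0]])

```text
t: 17.68
ee_pos: [0.5645, -0.0571, 0.1269]
orientation: [180.0, 34.1, 174.8]
contact_force: [-0.2, -0.6, -1.4]
finger_gap: 0.0338
grasp_force: 45.1
```

Run:
```python
from tgt import *
o=robot.get_obs(); print(o['t'],o['ee_pos'],o['orientation'],o['q'],o['contact_force'])
go(.036,34);go(.028,34); go(.01,34)
```

```text
17.675 [ 0.5645 -0.0571  0.1269] [179.9894  34.0599 174.7924] [-15.5952  -5.2042  14.2613 132.4869  14.5623  19.1941  71.4582] [-0.1936 -0.5515 -1.3662]
k=0.036 th=34 TCP [ 0.5695 -0.0577  0.1209] rel cm [-0.08 -0.01  0.79] turn [-0.     0.001 -0.001]
k=0.028 th=34 TCP [ 0.5747 -0.0582  0.1148] rel cm [-0.16 -0.01  1.58] turn [-0.     0.001 -0.001]
k=0.01 th=34 TCP [ 0.5862 -0.0592  0.101 ] rel cm [-0.35 -0.01  3.37] turn [-0.     0.001 -0.001]
```

>>> drive_tool(slide=[[-0.04, 0, 0.4], [-0.04, 0, 0.4], [-0.04, 0, 0.3], [-0.03, 0, 0.3], [0, 0, 0]], turn=[[0, 0, 0], [0, 0, 0], [0, 0, 0], [0, 0, 0], [0, 0, 0]])

```text
t: 18.3
ee_pos: [0.5738, -0.058, 0.1163]
orientation: [180.0, 34.0, 174.8]
contact_force: [-0.6, 0.8, 0.0]
finger_gap: 0.0337
grasp_force: 45.1
```

>>> drive_tool(slide=[[-0.03, 0, 0.3], [-0.03, 0, 0.3], [-0.04, 0, 0.4], [0, 0, 0]], turn=[[0, 0, 0], [0, 0, 0], [0, 0, 0], [0, 0, 0]])

```text
t: 18.8
ee_pos: [0.5803, -0.0586, 0.1086]
orientation: [180.0, 34.0, 174.8]
contact_force: [-0.2, -0.1, -0.5]
finger_gap: 0.0337
grasp_force: 45.1
```

Run:
```python
from tgt import *
o=robot.get_obs(); print(o['t'],o['ee_pos'],o['q'],o['contact_force'],o['wrist_torque'])
go(.01,34);go(.006,36)
a=snap('scene');b=snap('side')
f=lambda c,x,y:cv2.resize(c['pixels'][y-25:y+25,x-33:x+33],(400,300),interpolation=cv2.INTER_CUBIC)
cv2.imwrite('pics/m5.png',np.hstack([f(a,242,177),f(b,288,175)]))
```

```text
18.8 [ 0.5803 -0.0586  0.1086] [-15.7921  -1.1958  15.1658 131.5804  12.7597  16.071   73.0513] [-0.1617 -0.1477 -0.5453] [ 0.0982  0.7746 -0.0274]
k=0.01 th=34 TCP [ 0.5862 -0.0592  0.101 ] rel cm [-0.07 -0.01  0.96] turn [-0.     0.    -0.001]
k=0.006 th=36 TCP [ 0.5902 -0.0596  0.0953] rel cm [-0.09 -0.01  1.66] turn [-0.    -0.035 -0.001]
```

>>> drive_tool(slide=[[-0.02, 0, 0.3], [-0.02, 0, 0.3], [-0.03, 0, 0.3], [0, 0, 0]], turn=[[0, 0, 0], [0, 0, 0], [0, 0, 0], [0, 0, 0]])

```text
t: 19.4
ee_pos: [0.5858, -0.0591, 0.1015]
orientation: [180.0, 34.0, 174.8]
contact_force: [-0.1, -0.0, -1.4]
finger_gap: 0.0333
grasp_force: 45.1
```

>>> drive_tool(slide=[[0, 0.3, 0], [0, 0, 0]], turn=[[0, 0, 0], [0, 0, 0]])

```text
t: 19.65
ee_pos: [0.5858, -0.0561, 0.1017]
orientation: [180.0, 34.0, 174.8]
contact_force: [-0.4, -0.8, -2.5]
finger_gap: 0.0334
grasp_force: 45.1
```

>>> drive_tool(slide=[[0, -0.3, 0], [0, 0, 0]], turn=[[0, 0, 0], [0, 0, 0]])

```text
t: 19.9
ee_pos: [0.5859, -0.0592, 0.102]
orientation: [180.0, 34.1, 174.8]
contact_force: [-0.2, 0.5, -1.4]
finger_gap: 0.0334
grasp_force: 45.1
```

>>> drive_tool(slide=[[0, 0.3, 0], [0, 0.2, 0], [0, 0, 0]], turn=[[0, 0, 0], [0, 0, 0], [0, 0, 0]])

```text
t: 20.27
ee_pos: [0.5857, -0.055, 0.1013]
orientation: [180.0, 34.0, 174.7]
contact_force: [-1.4, -4.3, -1.9]
finger_gap: 0.0336
grasp_force: 45.2
```

>>> drive_tool(slide=[[0, -0.5, 0], [0, -0.3, 0], [0, 0, 0]], turn=[[0, 0, 0], [0, 0, 0], [0, 0, 0]])

```text
t: 20.65
ee_pos: [0.5856, -0.0607, 0.1018]
orientation: [180.0, 34.0, 174.9]
contact_force: [-0.6, 4.9, -1.4]
finger_gap: 0.0335
grasp_force: 45.2
```

>>> drive_tool(slide=[[0, 0.3, 0], [0, 0.1, 0], [0, 0, 0]], turn=[[0, 0, 0], [0, 0, 0], [0, 0, 0]])

```text
t: 21.02
ee_pos: [0.5861, -0.0582, 0.102]
orientation: [180.0, 34.1, 174.8]
contact_force: [0.5, 0.4, -1.9]
finger_gap: 0.0337
grasp_force: 45.2
```

```bash
sed -i 's/-.0664,.135/-.0654,.135/' tgt.py
python3 - <<'E'
from tgt import *
o=robot.get_obs(); print(o['t'],o['ee_pos'],o['orientation'],o['q'],o['contact_force'])
go(.009,37);go(.007,37)
E
```

```text
21.025 [ 0.5861 -0.0582  0.102 ] [179.9638  34.0526 174.7644] [-15.8356   0.2326  15.3092 131.2485  12.2554  14.9335  73.3334] [ 0.5394  0.4343 -1.8875]
k=0.009 th=37 TCP [ 0.5891 -0.0585  0.0964] rel cm [ 0.06 -0.    0.64] turn [-0.    -0.051 -0.001]
k=0.007 th=37 TCP [ 0.5904 -0.0586  0.0949] rel cm [ 0.04 -0.    0.84] turn [-0.    -0.051 -0.001]
```

>>> drive_tool(slide=[[0.03, 0, 0.3], [0.02, 0, 0.3], [0, 0, 0]], turn=[[0, -0.025, 0], [0, -0.026, 0], [0, 0, 0]])

```text
t: 21.4
ee_pos: [0.5884, -0.0585, 0.0962]
orientation: [180.0, 36.9, 174.8]
contact_force: [-0.6, -0.2, -1.3]
finger_gap: 0.0334
grasp_force: 45.2
```

Run:
```python
from tgt import *
o=robot.get_obs(); print(o['t'],o['ee_pos'],o['orientation'],o['q'],o['contact_force'])
go(.007,38); go(.005,39)
```

```text
21.4 [ 0.5884 -0.0585  0.0962] [179.993   36.9007 174.7884] [-15.967    0.5754  15.2953 133.448   20.2938   9.8467  65.179 ] [-0.557  -0.2304 -1.2866]
k=0.007 th=38 TCP [ 0.5912 -0.0586  0.0936] rel cm [-0.07  0.01  0.37] turn [-0.001 -0.019 -0.001]
k=0.005 th=39 TCP [ 0.5933 -0.0588  0.0909] rel cm [-0.07  0.01  0.72] turn [-0.001 -0.037 -0.001]
```

>>> drive_tool(slide=[[-0.02, 0, 0.15], [-0.02, 0, 0.15], [0, 0, 0]], turn=[[0, 0, 0], [0, 0, 0], [0, 0, 0]])

```text
t: 21.78
ee_pos: [0.5913, -0.0586, 0.0947]
orientation: [180.0, 37.0, 174.8]
contact_force: [-1.9, -0.0, 0.7]
finger_gap: 0.0336
grasp_force: 45.2
```

>>> drive_tool(slide=[[0, 0, 0], [0, 0, 0], [0, 0, 0], [0, 0, 0]], turn=[[0, 0, 0], [0, 0, 0], [0, 0, 0], [0, 0, 0]], claw=138, grip_force=10)

```text
t: 22.28
ee_pos: [0.5911, -0.0585, 0.0946]
orientation: [180.0, 37.0, 174.8]
contact_force: [-0.2, 0.8, 0.1]
finger_gap: 0.0404
grasp_force: 0.0
```

>>> drive_tool(slide=[[0, 0, -0.5], [0, 0, -1], [0, 0, -1.5], [0, 0, -1.5], [-0.5, 0, -1], [-0.5, 0, -1.5], [-0.5, 0, -2], [0, 0, -2]], turn=[[0, 0, 0], [0, 0, 0], [0, 0, 0], [0, 0.08, 0], [0, 0.12, 0], [0, 0.15, 0], [0, 0.15, 0], [0, 0.14, 0]], claw=100)

```text
t: 23.28
ee_pos: [0.557, -0.0551, 0.2]
orientation: [179.9, 0.1, 174.8]
contact_force: [0.1, -0.1, -0.5]
finger_gap: 0.053
grasp_force: 0.0
```

Run:
```python
from tgt import *
o=robot.get_obs(); print(o['t'],o['ee_pos'],o['orientation'],o['q'],o['contact_force'])
print(rel([.47,-.12,.22],[180,0,115]))
a=snap('scene');b=snap('side')
# wrench lying along panel: expected pixels of sleeve & eye if seated
th=55; W=Z*R.from_euler('y',-th,degrees=True); seat=root+.006*ax
sl=seat+W.apply([-.085,0,.007]); print('sleeve exp',sl)
for c in (a,b): print(proj(c,sl),proj(c,seat))
```

```text
23.275 [ 0.557  -0.0551  0.2   ] [179.9025   0.1241 174.8397] [-18.9628   9.8022  22.6656 100.4635  -4.0928  70.3972  89.6112] [ 0.0592 -0.1091 -0.4523]
(array([ 8.08, -7.25, -2.03]), array([0.003, 0.001, 1.044]))
sleeve exp [ 0.608  -0.0602  0.074 ]
[[245.2782 200.9845]] [[240.5006 180.9161]]
[[277.8155 199.0264]] [[293.781  180.5427]]
```

>>> drive_tool(slide=[[0.5, 0, -1], [0.5, 0, -1], [0, 0, 0], [0, 0, 0], [0, 0, 0], [0, 0, 0], [-2, -2.5, 0], [-3, -4, 0]], turn=[[0, 0, 0.174], [0, 0, 0.174], [0, 0, 0.174], [0, 0, 0.174], [0, 0, 0.174], [0, 0, 0.174], [0, 0, 0], [0, 0, 0]], claw=0)

```text
t: 24.38
ee_pos: [0.5087, -0.1259, 0.2167]
orientation: [179.6, 0.2, 115.1]
contact_force: [-0.2, -1.0, -0.7]
finger_gap: 0.0875
grasp_force: 0.0
```

>>> drive_tool(slide=[[-3, -4, 0.5], [-2, -2.5, 0.5], [-1, -1, 0], [0, 0, 0], [0, 0, 0]], turn=[[0, 0, 0], [0, 0, 0], [0, 0, 0], [0, 0, 0], [0, 0, 0]])

```text
t: 25.0
ee_pos: [0.4676, -0.211, 0.2072]
orientation: [179.7, 0.1, 115.1]
contact_force: [-0.3, 0.5, -0.6]
finger_gap: 0.0865
grasp_force: 0.0
```

```bash
cat > sp.py <<'E'
from h import *
np.set_printoptions(precision=4,suppress=True)
c=snap('wrist'); o=robot.get_obs(); print(o['t'],o['ee_pos'],o['orientation'],o['q'])
im=c['pixels'].astype(int); m=((im.min(2)>110)).astype(np.uint8); m[200:]=0
n,l,st,ce=cv2.connectedComponentsWithStats(m)
for i in range(1,n):
    if st[i][4]<100: continue
    ys,xs=np.nonzero(l==i); P=np.array([atz(c,(x,y),.005) for x,y in zip(xs,ys)])[:,:2]
    mu=P.mean(0); u,s,v=np.linalg.svd(P-mu,full_matrices=False); d=v[0]; d=d*np.sign(d[1]) if abs(d[1])>.2 else d
    t=(P-mu)@d; w=(P-mu)@np.array([-d[1],d[0]])
    print(i,st[i],'c',mu,'dir',np.degrees(np.arctan2(d[1],d[0])),'ext',t.min(),t.max(),'w',w.min(),w.max())
    if .09<np.ptp(t)<.14:
        for lo in np.arange(t.min(),t.max(),.01):
            k=(t>=lo)&(t<lo+.01); print('  %.3f w %.4f..%.4f n %d'%(lo,w[k].min(),w[k].max(),k.sum()))
cv2.imwrite('pics/sp.png',c['pixels'])
E
python3 sp.py
```

```text
25.05 [ 0.4676 -0.2111  0.2072] [179.7186   0.1224 115.1091] [-13.7776   3.3306  34.8453 106.5521  -2.1441  70.4427  46.84  ]
1 [    0     0   111   200 16833] c [ 0.2128 -0.2366] dir 95.71640254166194 ext -0.1421398311155408 0.10111657070875525 w -0.059060703977830774 0.0607073064334916
2 [  322    23   190   177 21898] c [ 0.6483 -0.074 ] dir 78.75354641332535 ext -0.1499082502555561 0.12029003896240197 w -0.1364969573880716 0.08204619947723606
3 [ 247   69   25  102 1194] c [ 0.4522 -0.159 ] dir 111.32453948310352 ext -0.055746285164122285 0.05917359496758551 w -0.012734831428488186 0.01277514203987544
  -0.056 w -0.0123..0.0126 n 81
  -0.046 w -0.0127..0.0128 n 130
  -0.036 w -0.0127..0.0125 n 164
  -0.026 w -0.0063..0.0061 n 89
  -0.016 w -0.0063..0.0063 n 94
  -0.006 w -0.0061..0.0062 n 95
  0.004 w -0.0063..0.0064 n 96
  0.014 w -0.0063..0.0063 n 98
  0.024 w -0.0062..0.0059 n 100
  0.034 w -0.0070..0.0066 n 103
  0.044 w -0.0091..0.0094 n 87
  0.054 w -0.0085..0.0085 n 57
```

Run:
```python
from h import *
print(rel([.450,-.1534,.0125],[180,0,111.3]))
```

```text
(array([ 6.01,  0.76, 19.46]), array([0.005, 0.002, 0.066]))
```

>>> drive_tool(slide=[[2, 0.3, 2], [2, 0.3, 3], [2, 0.1, 4], [0, 0, 4], [0, 0, 3], [0, 0, 1], [0, 0, 0], [0, 0, 0]], turn=[[0.005, 0.002, 0.066], [0, 0, 0], [0, 0, 0], [0, 0, 0], [0, 0, 0], [0, 0, 0], [0, 0, 0], [0, 0, 0]], claw=120)

```text
t: 26.05
ee_pos: [0.4514, -0.1545, 0.0383]
orientation: [179.9, 0.0, 111.2]
contact_force: [0.1, -0.4, -0.3]
finger_gap: 0.0461
grasp_force: 0.0
```

Run:
```python
from h import *
print(rel([.450,-.1534,.0125],[180,0,111.3]),robot.get_obs()['q'])
```

```text
(array([ 0.15, -0.1 ,  2.58]), array([ 0.001,  0.001, -0.002])) [-15.25823519  11.7392305   31.62559093 120.83082862  -8.09744128
  49.33336135  42.32751886]
```

>>> drive_tool(slide=[[0.15, -0.1, 1], [0, 0, 1], [0, 0, 0.5], [0, 0, 0], [0, 0, 0]], turn=[[0, 0, 0], [0, 0, 0], [0, 0, 0], [0, 0, 0], [0, 0, 0]])

```text
t: 26.68
ee_pos: [0.4488, -0.1535, 0.012]
orientation: [-180.0, -0.0, 111.2]
contact_force: [0.7, 0.3, 0.3]
finger_gap: 0.0459
grasp_force: 0.0
```

>>> drive_tool(slide=[[0, 0, 0], [0, 0, 0], [0, 0, 0], [0, 0, 0], [0, 0, 0]], turn=[[0, 0, 0], [0, 0, 0], [0, 0, 0], [0, 0, 0], [0, 0, 0]], claw=255, grip_force=10)

```text
t: 27.3
ee_pos: [0.449, -0.1534, 0.0122]
orientation: [-180.0, 0.0, 111.2]
contact_force: [0.4, -0.0, -0.8]
finger_gap: 0.0127
grasp_force: 10.0
```

>>> drive_tool(slide=[[0, 0, 0], [0, 0, 0]], turn=[[0, 0, 0], [0, 0, 0]], grip_force=30)

```text
t: 27.55
ee_pos: [0.4489, -0.1534, 0.0122]
orientation: [-180.0, -0.0, 111.2]
contact_force: [0.4, -0.2, -0.1]
finger_gap: 0.0122
grasp_force: 30.0
```

>>> drive_tool(slide=[[0, 0, -1], [0, 0, -3], [0, 0, -4], [0, 0, -4], [0, 0, -4], [0, 0, -3], [0, 0, 0], [0, 0, 0]], turn=[[0, 0, 0], [0, 0, 0], [0, 0, 0.1], [0, 0, 0.17], [0, 0, 0.17], [0, 0, 0.17], [0, 0, 0.17], [0, 0, 0.17]])

```text
t: 28.55
ee_pos: [0.449, -0.1536, 0.2032]
orientation: [180.0, -0.0, 56.4]
contact_force: [-0.4, 0.5, -0.8]
finger_gap: 0.0121
grasp_force: 30.0
```

>>> drive_tool(slide=[[0, 0, 0], [0, 0, 0], [0, 0, 0], [0, 0, 0], [0, 0, 0], [0, 0, 0], [0, 0, 0], [0, 0, 0]], turn=[[0, 0, 0.18], [0, 0, 0.18], [0, 0, 0.18], [0, 0, 0.18], [0, 0, 0.18], [0, 0, 0.18], [0, 0, 0], [0, 0, 0]])

```text
t: 29.55
ee_pos: [0.4489, -0.1535, 0.2024]
orientation: [180.0, 0.0, -4.9]
contact_force: [0.4, 0.6, -1.4]
finger_gap: 0.0123
grasp_force: 30.0
```

```bash
cat >> tgt.py <<'E'
rootN=root-.095*lat; eyeS=np.array([.0434,0,.0097])
def goS(k,th,**a): go(k,th,eye=a.get('eye',eyeS),flip=1,rt=a.get('rt',rootN))
E
python3 - <<'E'
from tgt import *
o=robot.get_obs(); print(o['t'],o['ee_pos'],o['orientation'],o['q'],o['finger_gap'])
goS(.055,0);goS(.055,34)
E
```

```text
29.55 [ 0.4489 -0.1535  0.2024] [179.9938   0.0075  -4.8841] [-19.0173  -1.8171  32.2924 111.3195   1.0392  70.2261 -81.9737] 0.01229193664783549
k=0.055 th=0 TCP [ 0.5791 -0.1529  0.1868] rel cm [12.97 -1.16  1.56] turn [0.    0.    0.005]
k=0.055 th=34 TCP [ 0.5811 -0.1531  0.1609] rel cm [13.17 -1.16  4.15] turn [-0.001  0.594  0.005]
```

>>> drive_tool(slide=[[2.5, -0.3, 0], [3.6, -0.3, 0], [3.6, -0.3, 0], [2.5, -0.26, 0.5], [0, 0, 0], [0, 0, 0], [0, 0, 0], [0, 0, 0]], turn=[[0, 0, 0], [0, 0, 0.005], [0, 0.1, 0], [0, 0.15, 0], [0, 0.15, 0], [0, 0.13, 0], [0, 0.064, 0], [0, 0, 0]])

```text
t: 30.55
ee_pos: [0.5707, -0.1528, 0.1991]
orientation: [180.0, -34.0, -5.3]
contact_force: [-0.8, -0.6, -0.4]
finger_gap: 0.0125
grasp_force: 30.0
```

Run:
```python
from tgt import *
o=robot.get_obs(); print(o['t'],o['ee_pos'],o['orientation'],o['q'],o['finger_gap'])
goS(.055,34); goS(.046,34)
c=snap('wrist'); Rn=R.from_euler('xyz',o['orientation'],degrees=True)
print('eye px',proj(c,o['ee_pos']+Rn.apply(eyeS)),'tip',proj(c,rootN+.036*ax),'root',proj(c,rootN))
```

```text
30.55 [ 0.5707 -0.1528  0.1991] [179.9657 -33.9517  -5.2687] [-19.5855  -9.8076  30.6496 125.3447   2.3399  29.344  -84.7624] 0.012545760878826443
k=0.055 th=34 TCP [ 0.5811 -0.1531  0.1609] rel cm [-1.27 -0.07  3.75] turn [ 0.002  0.001 -0.002]
k=0.046 th=34 TCP [ 0.5869 -0.1536  0.154 ] rel cm [-1.18 -0.07  4.65] turn [ 0.002  0.001 -0.002]
eye px [[251.7101 155.4317]] tip [[251.1361 158.7355]] root [[251.3952 147.7711]]
```

>>> drive_tool(slide=[[-0.4, 0, 1.2], [-0.4, -0.05, 1.4], [-0.4, -0.02, 1.2], [0, 0, 0.6], [0, 0, 0], [0, 0, 0]], turn=[[0, 0, 0], [0, 0, 0], [0, 0, 0], [0, 0, 0], [0, 0, 0], [0, 0, 0]])

```text
t: 31.35
ee_pos: [0.5869, -0.1538, 0.1568]
orientation: [180.0, -34.0, -5.4]
contact_force: [-0.7, 1.6, -0.5]
finger_gap: 0.0121
grasp_force: 30.0
```

Run:
```python
from tgt import *
c=snap('wrist'); b=snap('side');a=snap('scene')
o=robot.get_obs(); print(o['t'],o['ee_pos'],o['orientation'],o['q'],o['contact_force'])
goS(.046,34)
Rn=R.from_euler('xyz',o['orientation'],degrees=True)
np.save('pics/o.npy',o,allow_pickle=True)
print('eye px',proj(c,o['ee_pos']+Rn.apply(eyeS)),'tip',proj(c,rootN+.036*ax),'root',proj(c,rootN))
for q in (a,b): print('eye',proj(q,o['ee_pos']+Rn.apply(eyeS)),'tip',proj(q,rootN+.036*ax))
im=np.zeros((600,800,3),np.uint8)
im[:,:500]=cv2.resize(c['pixels'][126:186,226:276],(500,600),interpolation=cv2.INTER_CUBIC)
im[:300,500:]=cv2.resize(b['pixels'][160:210,265:315],(300,300),interpolation=cv2.INTER_CUBIC)
im[300:,500:]=cv2.resize(a['pixels'][160:220,230:290],(300,300),interpolation=cv2.INTER_CUBIC)
cv2.imwrite('pics/m6.png',im)
```

```text
31.5 [ 0.5868 -0.1538  0.157 ] [-179.9989  -34.0549   -5.4014] [-22.174   -3.9023  34.6804 126.5317  -5.371   22.9807 -77.9719] [ 0.2585 -0.237  -0.4383]
k=0.046 th=34 TCP [ 0.5869 -0.1536  0.154 ] rel cm [-0.16 -0.02  0.25] turn [ 0.002 -0.001 -0.004]
eye px [[251.8101 155.4847]] tip [[251.2944 153.278 ]] root [[251.5281 140.8762]]
eye [[264.6898 172.3347]] tip [[263.967 174.127]]
eye [[294.8263 186.35  ]] tip [[296.6764 189.0117]]
```

View pics/m6.png

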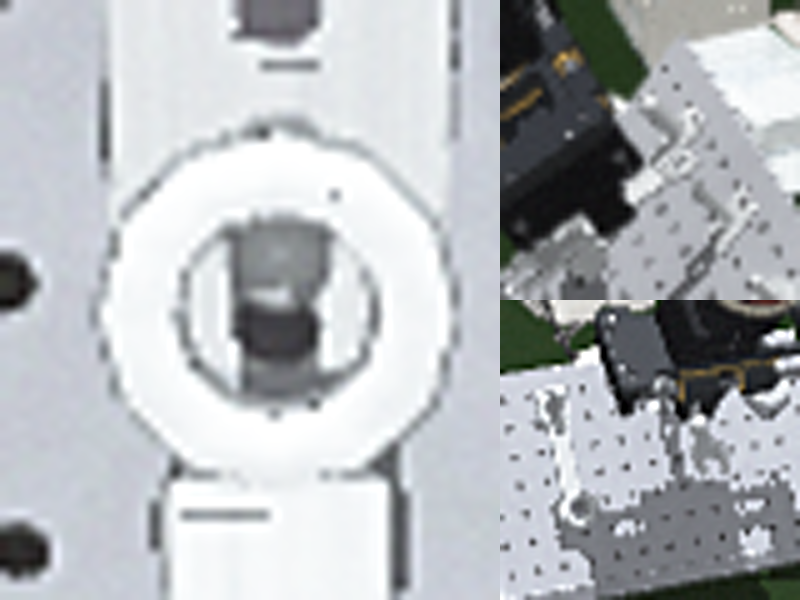

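The crop shows the spanner eye centred at about (279,307), with the thin peg inside the hole, its shaft spanning x from 232 to 330. I'll check the along-slope alignment numerically.

Run:
```python
from tgt import *
c=load('wrist'); o=np.load('pics/o.npy',allow_pickle=True).item(); Rn=R.from_euler('xyz',o['orientation'],degrees=True)
g=lambda P:(proj(c,P)-[226,126]+.5)*10-.5
rng=np.random.default_rng(0).normal(size=(4000,3)); u=rng/np.linalg.norm(rng,axis=1)[:,None]
q=g(rootN+.0328*ax+.0032*u); print('dome outline',q.min(0),q.max(0))
d=u-np.outer(u@ax,ax); d/=np.linalg.norm(d,axis=1)[:,None]
for k in (.0,.015,.03): q=g(rootN+k*ax+.0032*d); print('shaft',k,q.min(0),q.max(0))
n=Rn.apply([0,0,1]); e=u-np.outer(u@n,n); e/=np.linalg.norm(e,axis=1)[:,None]
E=o['ee_pos']+Rn.apply(eyeS)
for zz in (-.0025,.0025): 
    for r in (.0053,.010): q=g(E+zz*n+r*e); print('ring',zz,r,q.min(0),q.max(0))
print('grey col',c['pixels'][140:172,252:256].mean(2).mean(1).astype(int))
print(g(rootN+.02*lat)[0], g(rootN-.04*ax)[0])
```

```text
dome outline [204.1851 210.3629] [311.1296 318.0925]
shaft 0.0 [214.2027 107.8538] [305.356  198.1926]
shaft 0.015 [210.0081 151.1917] [307.801  247.5908]
shaft 0.03 [205.1549 201.3846] [310.6299 304.7053]
ring -0.0025 0.0053 [163.8253 207.4467] [360.825  403.2629]
ring -0.0025 0.01 [ 76.4716 118.5543] [448.1856 488.0673]
ring 0.0025 0.0053 [167.2855 196.8735] [358.4569 387.107 ]
ring 0.0025 0.01 [ 82.5167 110.5772] [443.232  469.5523]
grey col [254 255 254 252 248 243 244 197 135 137 145 151 144 138 137 186 145  75
  64  68  68  62 102 119 117 112 176 218 255 254 253 250]
[-25.04   154.6201] [261.6222  55.6149]
```

```bash
cat >> tgt.py <<'E'
rootN=rootN+tgt(0,34,flip=1)[1].apply([.001,.0005,0])
E
python3 - <<'E'
from tgt import *
o=robot.get_obs(); print(o['ee_pos'])
for k in (.046,.038,.030,.02,.008): goS(k,34)
E
```

```text
[ 0.5868 -0.1538  0.157 ]
k=0.046 th=34 TCP [ 0.5877 -0.1542  0.1546] rel cm [-0.06  0.03  0.25] turn [ 0.002 -0.001 -0.004]
k=0.038 th=34 TCP [ 0.5928 -0.1547  0.1484] rel cm [0.03 0.03 1.05] turn [ 0.002 -0.001 -0.004]
k=0.03 th=34 TCP [ 0.5979 -0.1551  0.1423] rel cm [0.11 0.03 1.84] turn [ 0.002 -0.001 -0.004]
k=0.02 th=34 TCP [ 0.6043 -0.1557  0.1347] rel cm [0.21 0.03 2.84] turn [ 0.002 -0.001 -0.004]
k=0.008 th=34 TCP [ 0.612  -0.1564  0.1255] rel cm [0.34 0.02 4.03] turn [ 0.002 -0.001 -0.004]
```

>>> drive_tool(slide=[[-0.06, 0.03, 0.25], [0.05, 0, 0.4], [0.04, 0, 0.4], [0.04, 0, 0.4], [0.04, 0, 0.4], [0, 0, 0]], turn=[[0.002, -0.001, -0.004], [0, 0, 0], [0, 0, 0], [0, 0, 0], [0, 0, 0], [0, 0, 0]])

```text
t: 32.25
ee_pos: [0.5977, -0.155, 0.1413]
orientation: [179.9, -33.9, -5.1]
contact_force: [-0.4, -0.3, -1.0]
finger_gap: 0.0122
grasp_force: 30.0
```

Run:
```python
from tgt import *
o=robot.get_obs(); print(o['ee_pos'],o['q'],o['contact_force'])
for k in (.030,.02,.008): goS(k,34)
c=snap('wrist'); print(c['pixels'][146:168,240:268].mean(2).astype(int))
```

```text
[ 0.5977 -0.155   0.1413] [-23.0445  -0.5235  36.4027 126.0667 -11.9005  21.1329 -71.8437] [-0.3719 -0.3168 -0.9986]
k=0.03 th=34 TCP [ 0.5979 -0.1551  0.1423] rel cm [ 0.07  0.01 -0.08] turn [0.001 0.001 0.001]
k=0.02 th=34 TCP [ 0.6043 -0.1557  0.1347] rel cm [0.18 0.01 0.92] turn [0.001 0.001 0.001]
k=0.008 th=34 TCP [ 0.612  -0.1564  0.1255] rel cm [0.31 0.01 2.11] turn [0.001 0.001 0.001]
[[235 255 254 253 253 252 250 246 247 247 248 250 251 252 251 253 250 251
  241 244 243 251 252 252 253 254 254 203]
 [255 254 253 253 252 251 248 248 250 255 255 201 198 137 174 204 239 255
  254 252 250 249 249 251 252 253 255 255]
 [254 254 253 252 252 250 249 253 197 165 137 113 112 101 110 121 127 146
  173 255 250 248 248 250 251 252 253 255]
 [253 252 251 252 249 249 249 190 127  96  99 178 186 183 101 105 102 100
  107 169 253 247 247 248 248 249 251 253]
 [252 250 250 250 247 250 193 207 211 144 169 183 194 193 179 181 182 105
  107 176 229 247 246 246 248 249 250 251]
 [252 250 249 249 250 201 202 239 183 154 173 176 185 192 194 182 175 166
   96 130 246 221 249 248 249 248 251 252]
 
[... 1171 characters left out ...]
249 250 251 254 235 152 129 140 146 101  72 106 129 162 156 141  99  74
  105 147 135 135 196 255 251 249 247 245]
 [248 249 252 252 254 230 162 132 144 103  59  67  68  81  82  74  63  61
   99 135 149 206 255 254 251 249 247 247]
 [246 249 250 251 254 255 236 168 140  92  57  67  61  65  62  60  61  53
  113 163 209 255 255 252 249 249 246 245]
 [247 247 248 250 252 254 255 240 174 162 123  95  61  49  52  73 112 177
  174 218 255 255 251 251 248 247 246 245]
 [244 245 247 250 250 252 254 255 253 225 190 186 179 169 182 187  93 115
  252 255 255 252 250 247 245 246 245 247]
 [251 248 246 247 250 251 252 254 255 255 255 255 235 236 238 255 255 255
  255 255 252 251 249 247 245 246 251 237]]
```

The tip disc sits centred in the eye, at about (253.6,157) against an eye centre of (253.2,156.8). I'll slide it on.

>>> drive_tool(slide=[[0.06, 0, 0.3], [0.06, 0, 0.3], [0.06, 0, 0.3], [0, 0, 0]], turn=[[0, 0, 0], [0, 0, 0], [0, 0, 0], [0, 0, 0]])

```text
t: 32.8
ee_pos: [0.6043, -0.1556, 0.135]
orientation: [179.9, -33.9, -5.1]
contact_force: [0.4, 0.0, -0.8]
finger_gap: 0.012
grasp_force: 30.0
```

>>> drive_tool(slide=[[0.05, 0, 0.3], [0.05, 0, 0.3], [0.03, 0, 0.2], [0, 0, 0]], turn=[[0, 0, 0], [0, 0, 0], [0, 0, 0], [0, 0, 0]])

```text
t: 33.3
ee_pos: [0.6097, -0.1561, 0.1291]
orientation: [179.9, -33.9, -5.1]
contact_force: [-0.0, 0.1, -0.6]
finger_gap: 0.0124
grasp_force: 30.0
```

Run:
```python
from tgt import *
o=robot.get_obs(); print(o['ee_pos'],o['q'],o['contact_force'])
goS(.01,34); goS(.01,38);goS(.007,42)
```

```text
[ 0.6097 -0.1561  0.1291] [-22.5933   2.6519  36.5539 125.2937 -18.4679  19.8122 -66.1028] [-0.0297  0.0686 -0.5715]
k=0.01 th=34 TCP [ 0.6107 -0.1563  0.127 ] rel cm [-0.03  0.01  0.23] turn [0.001 0.001 0.001]
k=0.01 th=38 TCP [ 0.6119 -0.1564  0.1241] rel cm [-0.09  0.01  0.54] turn [0.001 0.071 0.001]
k=0.007 th=42 TCP [ 0.6153 -0.1567  0.1191] rel cm [-0.09  0.01  1.14] turn [0.001 0.141 0.001]
```

>>> drive_tool(slide=[[-0.03, 0, 0.25], [-0.04, 0, 0.25], [-0.02, 0, 0.2], [0, 0, 0]], turn=[[0, 0.03, 0], [0, 0.03, 0], [0, 0.03, 0], [0, 0, 0]])

```text
t: 33.8
ee_pos: [0.6124, -0.1565, 0.1226]
orientation: [180.0, -39.1, -5.2]
contact_force: [0.1, 0.2, 0.4]
finger_gap: 0.012
grasp_force: 30.0
```

Run:
```python
from tgt import *
o=robot.get_obs(); print(o['ee_pos'],o['orientation'],o['q'],o['contact_force'])
goS(.007,39); goS(.007,42);goS(.005,42)
```

```text
[ 0.6124 -0.1565  0.1226] [179.9824 -39.0535  -5.1713] [-19.6381   2.4475  33.8556 129.1562 -34.1116  12.0359 -50.3068] [0.0742 0.1623 0.3663]
k=0.007 th=39 TCP [ 0.6142 -0.1566  0.1211] rel cm [ 0.04 -0.01  0.22] turn [ 0.001 -0.001 -0.   ]
k=0.007 th=42 TCP [ 0.6153 -0.1567  0.1191] rel cm [-0.   -0.01  0.45] turn [ 0.001  0.051 -0.   ]
k=0.005 th=42 TCP [ 0.6166 -0.1568  0.1176] rel cm [ 0.   -0.01  0.65] turn [ 0.001  0.051 -0.   ]
```

>>> drive_tool(slide=[[0, 0, 0.2], [0, 0, 0.2], [0.02, 0, 0.1], [0, 0, 0]], turn=[[0, 0.017, 0], [0, 0.017, 0], [0, 0, 0], [0, 0, 0]])

```text
t: 34.3
ee_pos: [0.6167, -0.1568, 0.1197]
orientation: [179.9, -41.1, -5.1]
contact_force: [-0.4, -0.7, 0.6]
finger_gap: 0.0124
grasp_force: 30.0
```

>>> drive_tool(slide=[[0, 0.3, 0], [0, 0, 0]], turn=[[0, 0, 0], [0, 0, 0]])

```text
t: 34.55
ee_pos: [0.6162, -0.1594, 0.1194]
orientation: [180.0, -41.0, -5.1]
contact_force: [-0.7, 1.1, -1.1]
finger_gap: 0.0122
grasp_force: 30.0
```

>>> drive_tool(slide=[[0, -0.3, 0], [0, 0, 0]], turn=[[0, 0, 0], [0, 0, 0]])

```text
t: 34.8
ee_pos: [0.6165, -0.1566, 0.1195]
orientation: [179.9, -41.1, -5.1]
contact_force: [-0.0, 0.4, -0.6]
finger_gap: 0.0122
grasp_force: 30.0
```

>>> drive_tool(slide=[[0, 0, 0], [0, 0, 0], [0, 0, 0], [0, 0, 0]], turn=[[0, 0, 0], [0, 0, 0], [0, 0, 0], [0, 0, 0]], claw=190, grip_force=10)

```text
t: 35.3
ee_pos: [0.6164, -0.1568, 0.1194]
orientation: [179.9, -41.1, -5.1]
contact_force: [0.2, -1.2, -0.1]
finger_gap: 0.0219
grasp_force: 0.0
```

>>> drive_tool(slide=[[0, 0, -0.5], [0, 0, -0.8], [0, 0, -1.2], [0, 0, -1.5], [0, 0, -1.5], [0.5, 0, -1.5], [0.5, 0, -1.5], [0, 0, 0]], turn=[[0, 0, 0], [0, 0, 0], [0, 0, 0], [0, -0.05, 0], [0, -0.1, 0], [0, -0.15, 0], [0, -0.15, 0], [0, -0.05, 0]])

```text
t: 36.3
ee_pos: [0.5778, -0.153, 0.1947]
orientation: [179.9, -12.4, -5.1]
contact_force: [-0.4, -0.4, -1.0]
finger_gap: 0.0221
grasp_force: 0.0
```

```bash
cat > chk.py <<'E'
from tgt import *
o=robot.get_obs(); print(o['t'],o['ee_pos'],o['orientation'],o['q'],o['contact_force'])
print(rel([.52,-.11,.32],[180,0,-5.15]))
E
python3 chk.py
```

```text
36.3 [ 0.5778 -0.153   0.1947] [179.9286 -12.4347  -5.0908] [-14.3404   5.7462  27.5776 106.5869  -5.122   56.0668 -79.8622] [-0.3657 -0.415  -0.9504]
(array([ -3.29,  -3.75, -13.57]), array([ 0.001, -0.217,  0.001]))
```

>>> drive_tool(slide=[[-1, -0.7, -3], [-1, -1, -4], [-1, -1, -4], [-0.5, -1, -3], [0, 0, 0], [0, 0, 0], [0, 0, 0]], turn=[[0, -0.1, 0], [0, -0.117, 0], [0, 0, 0], [0, 0, 0], [0, 0, 0], [0, 0, 0], [0, 0, 0]])

```text
t: 37.17
ee_pos: [0.533, -0.1122, 0.327]
orientation: [179.9, 0.1, -5.2]
contact_force: [0.7, 0.3, -0.6]
finger_gap: 0.0221
grasp_force: 0.0
```

```bash
cat > chk2.py <<'E'
from tgt import *
c=snap('wrist','w9.png'); o=robot.get_obs(); print(o['t'],o['ee_pos'],o['orientation'])
b=snap('side')
W=Z*R.from_euler('y',-55,degrees=True)
sT=root+.006*ax; sN=rootN+.006*ax
g=c['pixels'].mean(2)
def pr(n,P): print(n,proj(c,P)[0].round(1))
pr('thick tip',root+.036*ax);pr('thick seat',sT);pr('wr sleeve top',sT+W.apply([-.085,0,.017]));pr('sleeve base',sT+W.apply([-.085,0,-.003]))
pr('thin tip',rootN+.036*ax);pr('thin seat',sN);pr('sp jaw end',sN+W.apply([-.107,0,0]));pr('sp mid',sN+W.apply([-.044,0,0]))
# straight-down hang direction: bright segments
q=np.vstack([proj(c,sT),proj(c,sT+W.apply([-.1,0,0])),proj(c,sN),proj(c,sN+W.apply([-.107,0,0]))])
x0,y0=(q.min(0)-14).astype(int);x1,y1=(q.max(0)+14).astype(int);print('box',x0,y0,x1,y1)
ch=" .:-=+*#%@"
for r in g[y0:y1:2,x0:x1]: print(''.join(ch[min(9,int(v/25.6))] for v in r))
E
python3 chk2.py
```

```text
37.225 [ 0.5331 -0.1122  0.3271] [179.9442   0.1173  -5.1731]
thick tip [194.2  71.7]
thick seat [197.5  55.2]
wr sleeve top [208.1 114.8]
sleeve base [209.  102.1]
thin tip [289.5  70.6]
thin seat [287.4  54.1]
sp jaw end [279.3 112.9]
sp mid [283.5  82.3]
box 183 40 301 126
%%@@@@@@@@@@@@@@@@@@@@@@@#%%%%*==========--====================---====================--=======+**********#@@+********
*%*%@@@@%@@@#**#%@@@@%@@@#%%%%%=========:.. .=================: .. ================== .. -=====+++++++++=-=**+++++++++
%%*@@@@@@@@*=+==-%@@@@@@@@*%%%%*==========--====================--====================---======++++++++=:::::=++++++++
%%%%@@@@@@@@@@@@@@@@@@@@@@*%%%%%===================**==========================================++++++++=::::-++++++++=
%%%%%@@@@@@@@@@@@@@@@@@@%%#%%%%%*=================-%%-=========================================+++++++***@%****++++++=
%%%%@@@@@%%%%##%%%%%@@@@@%#*#%%##=================-##-========================================++++++*+++*@@=+++++++++=
%%%%@@@%##*#%%%%%%%#*#%@@@%*+%%*==============================================================++++++++=++##+=
[... 3593 characters left out ...]
=+++++++++*********+++++=+===================================================================%%%%%%%%%%%%
%%%%%%%%@=====-++=++++**********+++++=++==================================================================%%%%%%%%%%%%
%%#=++%%%%-=======-::=+++++*++++++-::=============::-============-::+===========-::-============-::=======+++@@%===+++
%%%%*#%%%%%========================-==============================-==============================-====================
%%%%%%%%%%%@=========================-=========================================================================-=%%-==
%%%%%%%%%%%%===================+++++++++@===============================================================++++@@@@+++++=
```

>>> drive_tool(slide=[[1, 0, 2], [1.5, 0, 3], [1, 0, 2.5], [0, 0, 1], [0, 0, 0], [0, 0, 0]], turn=[[0, 0, 0], [0, 0, 0], [0, 0, 0], [0, 0, 0], [0, 0, 0], [0, 0, 0]])

```text
t: 38.02
ee_pos: [0.5685, -0.1153, 0.2443]
orientation: [180.0, -0.1, -5.2]
contact_force: [0.4, 0.3, 0.3]
finger_gap: 0.0223
grasp_force: 0.0
```

```bash
cat > chk3.py <<'E'
from tgt import *
c=snap('wrist','w10.png'); o=robot.get_obs(); print(o['t'],o['ee_pos'])
W=Z*R.from_euler('y',-55,degrees=True); g=c['pixels'].mean(2)
ch=" .:-=+*#%@"; a=np.linspace(0,2*np.pi,400)
def circ(C,r,z): return proj(c,C+W.apply(np.c_[r*np.cos(a),r*np.sin(a),0*a+z]))
for n,rt,ro,rh,h in (('wrench',root,.014,.0085,.003),('spanner',rootN,.010,.0053,.0025)):
    for k in (.006,.012):
        C=rt+k*ax-W.apply([.0015,0,0]); q=circ(C,ro,h); p=circ(C,rh,h); print(n,k,'ring',q.min(0).round(1),q.max(0).round(1),'hole',p.min(0).round(1),p.max(0).round(1))
    print(' peg tip',proj(c,rt+.036*ax)[0].round(1))
    x,y=proj(c,rt+.015*ax)[0].astype(int); y0=y-24; x0=x-24
    for i in range(0,56): print(y0+i,''.join(ch[min(9,int(v/25.6))] for v in g[y0+i,x0:x0+50]))
    print('x0',x0)
E
python3 chk3.py
```

```text
38.075 [ 0.5685 -0.1153  0.2444]
wrench 0.006 ring [163.8  76.2] [198.6  98.8] hole [170.8  81.1] [191.9  94.8]
wrench 0.012 ring [162.4  80.8] [197.8 103.3] hole [169.5  85.7] [191.   99.3]
 peg tip [175.6 107.8]
66 %*-::+#%%@@@@@@@@@@@@@@@@@@@@@@@@@@@@@@%#%%@======
67 @+....-%%@@@@@@@@@@@@@@@@@@@@@@@@@@@@@@%*%%%======
68 @+:.:. #%%@@@@@@@@@@@@%**###@@@@@@@@@@@@*%%%#=====
69 %#+-..:#%%%@@@@@@@@@@%======#@@@@@@@@@@@*%%%@=====
70 %%%#***%%%%@@@@@@@@@@#======-%@@@@@@@@@@##%%@=====
71 %%%@@@%%%%%@@@@@@@@@@#+**++=:#@@@@@@@@@@%*%%@#====
72 %%%%%%%%%%%%@@@@@@@@@@@@@@@@%@@@@@@@@@@@@*%%##====
73 %%%%%%%%%%%%@@@@@@@@@@@@@@@@@@@@@@@@@@@@@*%@======
74 %%%%%%%%%%%%%%@@@@@@@@@@@@@@@@@@@@@@@@@@@#%@======
75 %%%%%%%%%%%%@@@@@@@@@@@@@@@@@@@@@@@@@@%%@%*%#=====
76 %%%%%%%%%%%%@@@@@@@@@@@@@@@@@@@@@@@@@@@%%%+@@=====
77 %%%%%%%%%%%%@@@@@@@@@@@%%%%%%@@@@@@@@@@%%%*#@=====
78 %%%%%%%%%%%%@@@@@@@@@%%%%%%%%%%%%@@@@@@@%%#*%#====
79 %%%%%%%%%%%%@@@@@@@%**%%%%%%%%%#%%@@@@@@@%#**@====
80 %%%%%%%%%%%#@@@@@@%+*#%%%%%%%%%%###%@@@@@@#*+@%===
81 %%%%%%%%%%%#@@@@@%+=%%%%%%%%%%%%##*+@@@@@@%*+%@===
82 %%%%%%%%%%%#@@@@@#=
[... 4699 characters left out ...]
+++++++++========================
109 ============++++++++++++++========================
110 ============+++++++++++++=========================
111 ============+++++++++++++=========================
112 ============+++++++++++++=========================
113 ============+++++++++++++===========-=============
114 ============+++++++++++++==========%%%%%%#-=======
115 ===========+++++++++++++==========%%%%%%%%%%%%%%==
116 ===========+++++++++++++========%%%%%%%%@@@@%%%@==
117 ===========++++++++++++=========@%%%%%%%*==+@%%+==
118 ===========++++++++++++=========@%%%%%%+:..:#%%-==
119 ===========++++++++++++=========%%%%%%%=  .+%%%===
120 ===========++++++++++++========%%%%%%%%%%%#%%%%===
x0 274
```

```bash
python3 -c "
from bench import robot
o=robot.get_obs();print(o['t'],o['contact_force'],abs(o['joint_vel']).max());print(robot.sign_off())"
```

```text
38.075 [ 0.66760643  0.29917714 -0.16384239] 0.0645696947667252
the job is handed in; nothing more can be done
None
```

I worked the sleeve wrench off the arbor without lifting the block, hung it on the thick peg, hung the nearest flat spanner on the thin peg, and handed the job in at 38 s; the last wrist-camera readout put both eyes down at their peg roots against the panel, but I didn't re-check the other things on the bench afterwards.

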